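Pack repaired phones in layers with separator boards

ROBOT

A 6-joint arm with a two-finger parallel gripper is mounted at the origin on the work surface. World frame = base frame: x ahead of the robot, y to its left, z up, the work surface at z = 0. Lengths are in m, angles in rad, forces in N, time in s.
With the tool pointing down it reaches from about 0.425 to 0.95 m from the base axis. Payload 3.5 kg.
Tool frame: the origin (TCP) lies at the very end of the fingers, on their centre line; the grasp point (between the pads) lies 19 mm behind it (ctrl.pinch_z is the distance from the TCP to the grasp point, in m); z points along the fingers, y is the line along which they close (so a half turn about z gives the same grasp; the last joint's range is limited). The gripper opens to 85 mm and grips with 20 to 120 N. Pads are 22 mm wide; open, the fingers measure 114 mm over their backs; the gripper's body (76 mm by 85 mm) begins 54 mm behind the grasp point. The pads swing forward as they close: fully open they stand 13 mm farther back than shut.
Start: joints at [-1.344, 0.286, 1.577, -0, 1.279, -0.15], TCP at [0.248, -0.628, 0.231] pointing down, gripper open.
Joint ranges: [-2.77, 2.77], [-0.9, 2.22], [0.21, 2.48], [-1.53, 4.67], [0.24, 2.81], [-2.84, 2.84]. Speed limits (rad/s): [2.79, 2.79, 3.14, 3.14, 3.14, 3.14].

INTERFACE

Orientations are given as a unit quaternion [x, y, z, w].
In Python, from plant import ctrl gives the robot as it stands. The module is installed in compiled form; this text tells all that it offers.
- The arm moves only by the shell command python3 -m crank 'ROWS' [OPENING] [FORCE]. ROWS is JSON, a list of rows, each a list of 6 numbers: the shift along the tool's x, y, z in cm, then the turn, a rotation vector about the tool's x, y, z in rad. In form: [[tx, ty, tz, rx, ry, rz], ...]. A call has 1 to 10 rows; each row is the pose to reach, as a shift and turn from the pose commanded when the call began, along the tool's axes at that moment; what a row does not reach only later rows make up. A row lasts 1/10 s, in which the tool goes at most 50 mm and 8.59 degrees, less where a joint would pass 70% of its speed; a pose out of reach is approached as far as the arm can. A call with a gripper value outside its range is refused whole. OPENING is the opening, from 0 (shut) to 1 (fully open), set as the call begins (- or left out, the last holds). The fingers move at their own pace and stop on an object; FORCE is the grip in N (left out, the last holds). Time passes only in rows, so rows that repeat a pose let the fingers close. It gives the time, the measured TCP pose, the force, the opening and the grip force at its end, in the units of the state.
- ctrl.get_state(): the state, without advancing time (a new reading comes with each control period).
- ctrl.read_camera(name): name is "scene" or "top" or "wrist"; returns (picture, depth): 480x640x3 uint8, blue, green, red; 480x640 float32, m along the optical axis (not along the pixel's ray), 0 where there is no reading.
- ctrl.camera_info(name): a dict with "K" (3x3 intrinsics, pixels), "k1" (the pictures are not rectified: a ray, as slopes to the right and down, at radius r is drawn at 1 + k1 r^2 times it, then the intrinsics apply), "origin" and "orientation" of the camera in the world. Camera axes: x right, y down, z forward; pixel columns grow to the right and rows downward; lengths in m; the calibration is good to about 2 mm. A picture is of the moment at which its call begins: read the wrist's pose just before it. camera_info takes no time and is no camera call; for the wrist camera it gives the pose at the moment of the call.
- ctrl.sign_off(): hands the job in; it is judged then, once.
The state is a dict: "time": time; "qpos": joint angles; "dq": joint speeds; "joint_efforts": joint torques, N m; "eef_pos": TCP position; "tcp_rot": TCP orientation; "contact_force": force on the tool from outside, world axes, zero at the start; "wrist_torque": the same for the moment, N m; "opening": opening from 0.0 (shut) to 1.0 (fully open); "finger_force": force on a finger pad.
Only numpy, scipy, OpenCV 4.12 (cv2) and the standard library are available. Lean on these libraries where they do the work, as an engineer would, in place of code of your own. Each camera call takes 0.05 s, during which the arm holds its last target. There are 200 camera calls.

TASK

Pack the phones on the bench into the grey tray in two layers: first seat one long and one short phone fully down in the nests of their shape, lay the top card separator board of the rack on them, flat and squarely over the tray with its two halves over the two phones, then lay the other long and short phone on that board, screens up, each centred squarely above the phone of its kind, and lay the second board on them in the same way as the first. Last, lay every battery pack there is flat on the upper board, well inside its edges and none on top of another; let go of everything and leave the other things on the bench alone.

Things in the scene. Friction and masses are not known exactly. Their poses are not given: they have to be found in the camera images.
- tray: Fixed grey base plate 190 mm (x) by 176 mm (y), 6 mm thick. Origin: centre of its underside on the table; its top face is 6 mm up. x runs from nest to nest, y along the nests.
- nest_long: Fixed black fences 9 mm high on the tray, at the four corners and two ends; the long sides' middles are open for the fingers. Centre 57 mm from the tray's along the tray's x, in the front or back half (varies). Origin: nest centre on the tray's top face; y along its length. Inside 148 mm by 68 mm, for a long phone (3 mm clearance all round); side fences reach 22 mm from each end.
- nest_short: Fixed black fences 9 mm high on the tray, at the four corners and two ends; the long sides' middles are open for the fingers. Centre 57 mm from the tray's along the tray's x, in the front or back half (varies). Origin: nest centre on the tray's top face; y along its length. Inside 112 mm by 60 mm, for a short phone (3 mm clearance all round); side fences reach 22 mm from each end.
- rack: Fixed low aluminium rack: two rails 20 mm high, 30 mm wide (x) and 130 mm long (y), 56 mm either side of its centre along x, joined by a low bar, carrying the two separator boards one on the other, centred on it and square with it. The space below the notches is free. Origin: centre of its underside on the table.
- board_a: Brown card separator board 180 (x) by 160 (y) by 8 mm, 80 g, like a broad H: a notch 46 mm wide (x) and 50 mm deep in the middle of each y edge leaves a waist 60 mm across in y to grip, one finger in each notch. Origin: centre of its underside. At the start the upper board on the rack, underside 28 mm above the table; goes on the first layer, where its underside is at 18 mm.
- board_b: Brown card separator board 180 (x) by 160 (y) by 8 mm, 80 g, like a broad H: a notch 46 mm wide (x) and 50 mm deep in the middle of each y edge leaves a waist 60 mm across in y to grip, one finger in each notch. Origin: centre of its underside. At the start the lower board on the rack, underside 20 mm above the table; goes on the second layer, where its underside is at 38 mm.
- long_1: Long phone in a dark case, 62 mm wide (x), 142 mm long (y), 12 mm thick, 0.12-0.24 kg. Origin: centre of its underside; x across its width, y along its length, z up through the screen (it lies screen up). A half turn makes no difference.
- long_2: Long phone in a dark case, 62 mm wide (x), 142 mm long (y), 12 mm thick, 0.12-0.24 kg. Origin: centre of its underside; x across its width, y along its length, z up through the screen (it lies screen up). A half turn makes no difference.
- short_1: Short phone in a dark case, 54 mm wide (x), 106 mm long (y), 12 mm thick, 0.09-0.18 kg. Origin: centre of its underside; x across its width, y along its length, z up through the screen (it lies screen up). A half turn makes no difference.
- short_2: Short phone in a dark case, 54 mm wide (x), 106 mm long (y), 12 mm thick, 0.09-0.18 kg. Origin: centre of its underside; x across its width, y along its length, z up through the screen (it lies screen up). A half turn makes no difference.
- pack_1: Flat white battery pack with a black strip at one end, 66 mm long (x), 44 mm wide (y), 10 mm thick, 60 g. Origin: centre of its underside; z up (it starts this way up). Between one and three packs are present.
- pack_2: Flat white battery pack with a black strip at one end, 66 mm long (x), 44 mm wide (y), 10 mm thick, 60 g. Origin: centre of its underside; z up (it starts this way up). Between one and three packs are present.
- pack_3: Flat white battery pack with a black strip at one end, 66 mm long (x), 44 mm wide (y), 10 mm thick, 60 g. Origin: centre of its underside; z up (it starts this way up). Between one and three packs are present.
- tape_roll: Bystander: cardboard-coloured roll lying flat, 80 mm across, 24 mm high, at the far left.
- tape_roll_small: Bystander: grey roll lying flat, 68 mm across, 18 mm high, at the far right.
- driver: Bystander: screwdriver 140 mm long lying crosswise beyond the tray and rack.
- glue_box: Bystander: pale box 110 by 35 by 28 mm lying beyond the tray and rack, to the right.
Not all that is in view belongs to the job. What is shaped like the board_a but blue is not meant. Leave any blue look-alike of the long_2 alone.

How it is judged:
By the outcome, as a careful person would: the job done as asked, in the order asked, and still so for the second after the job is handed in, with the robot touching nothing.
Of pack_1, pack_2, pack_3 only 1 to 3 are there at a start; the rules pass over those that are not, and their reading is None.
At some moment in a run one of pack_1, pack_2, pack_3 may be knocked a few centimetres aside while the robot is not near it.
Once in a run the grip may slacken for a moment while it holds something.
It also fails if it takes over 210 s, if anything falls off the work surface, if the arm or the gripper's body presses on something with over 40 N, if the wrist force passes 120 N, or if a joint passes its speed limit or range.

## Working session

There is one attempt and no reset: what is moved stays moved. The work goes in short steps, Python scripts to look and compute and a shell command to move; the robot and the scene stay as the last step left them, time stands still between calls to the robot, and variables do not carry over. Pictures are saved under pics/ and viewed, at most 14 in all, crops included, and the job is handed in when it is done.

```bash
mkdir -p pics; cat > h.py <<'E'
import numpy as np,cv2
from scipy.spatial.transform import Rotation as R
from plant import ctrl
def cam(n):
    i=ctrl.camera_info(n); p,d=ctrl.read_camera(n); return i,p,d
def ori(i):
    o=np.array(i["orientation"]); return o if o.shape==(3,3) else R.from_quat(o).as_matrix()
def world(i,u,v,z=None,d=None):
    K=np.array(i["K"]);x=(u-K[0,2])/K[0,0];y=(v-K[1,2])/K[1,1]
    a,b=x,y
    for _ in range(20):
        s=1+i["k1"]*(a*a+b*b);a,b=x/s,y/s
    r=ori(i)@np.array([a,b,1.]);o=np.array(i["origin"])
    t=d if d is not None else (z-o[2])/r[2]
    return o+t*r
def pix(i,P):
    K=np.array(i["K"]);c=ori(i).T@(np.array(P)-np.array(i["origin"]));a,b=c[:2]/c[2];s=1+i["k1"]*(a*a+b*b)
    return K[0,0]*a*s+K[0,2],K[1,1]*b*s+K[1,2]
E
python3 - <<'E'
from h import *
print(ctrl.get_state())
for n in ("top","scene"):
    i,p,d=cam(n);cv2.imwrite(f"pics/{n}0.png",p);np.savez(f"{n}0.npz",p=p,d=d);print(n,i)
E
```

```text
{'time': 0.0, 'qpos': array([-1.34396921e+00,  2.87170188e-01,  1.57821009e+00,  6.10282912e-07,
        1.27863339e+00, -1.49978607e-01]), 'dq': array([0.00079313, 0.00034756, 0.00150458, 0.00105091, 0.00102032,
       0.0010919 ]), 'joint_efforts': array([-2.92915893e-04, -4.05988312e+01, -2.92622244e+01, -2.15393629e-04,
        5.89878924e-03, -6.73389025e-06]), 'eef_pos': array([ 0.24825427, -0.62695939,  0.22992627]), 'tcp_rot': array([ 9.82303913e-01,  1.87290036e-01, -4.62096134e-05, -1.20962772e-03]), 'contact_force': array([ 0.53134584, -0.19267771, -0.26001881]), 'wrist_torque': array([ 0.06570191,  0.00613799, -0.01373307]), 'finger_force': 0.0, 'opening': 1.0013426273942014}
top {'K': array([[436.70432054,   0.        , 322.58985345],
       [  0.        , 436.70432054, 239.24071016],
       [  0.        ,   0.        ,   1.        ]]), 'k1': -0.01882757678382099, 'origin': array([ 0.46765863, -0.04648001,  1.1130391 ]), 'orientation': array([ 0.71273173, -0.70041957,  0.02285664, -0.03005812])}
scene {'K': array([[520.09226094,   0.        , 311.60629641],
       [  0.        , 520.09226094, 237.48971195],
       [  0.        ,   0.        ,   1.        ]]), 'k1': -0.1533376593597565, 'origin': array([1.22329792, 0.15333645, 0.98460105]), 'orientation': array([ 0.57638318,  0.74810738, -0.2583607 , -0.20339009])}
```

View pics/top0.png

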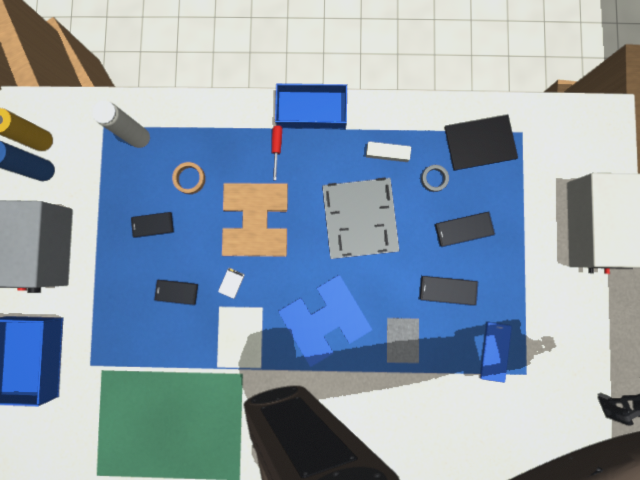

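View pics/scene0.png

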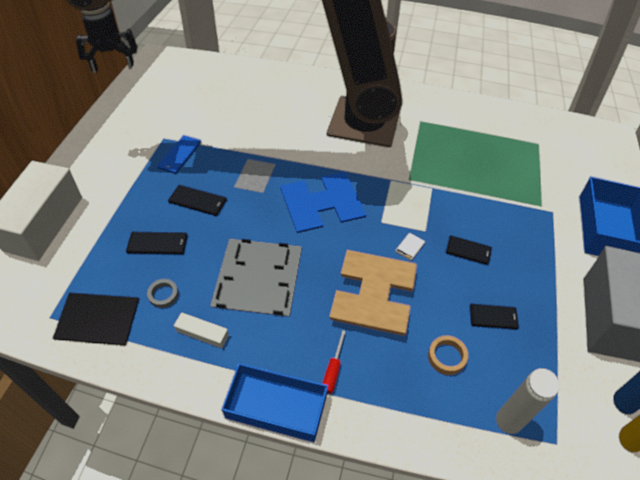

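The top view shows the tray at (361,218), the boards on the rack at (255,220), long phones at (464,229) and (448,290), and short phones at (152,224) and (176,292). A pack is at (231,283). The blue H at (325,318) and the blue object at (494,350) are look-alikes. Next I'll check heights for packs hidden on the white or grey patches.

```bash
python3 - <<'E'
from h import *
i=ctrl.camera_info("top");f=np.load("top0.npz");p,d=f["p"],f["d"]
H=np.zeros((480,640),np.float32);X=np.zeros((480,640,3))
for v in range(480):
    for u in range(640):
        if d[v,u]>0: X[v,u]=world(i,u,v,d=d[v,u]); H[v,u]=X[v,u,2]
np.save("X0.npy",X)
def med(u,v): return np.round(np.median(X[v-3:v+4,u-3:u+4].reshape(-1,3),0),4)
for q in [(464,229),(448,290),(152,224),(176,292),(231,283),(240,337),(403,340),(480,142),(325,318),(494,350),(255,220),(361,218),(300,220),(420,200),(150,420),(388,151)]: print(q,med(*q))
a=cv2.resize(p[100:390,85:530],None,fx=1.75,fy=1.75,interpolation=cv2.INTER_CUBIC)
cv2.imwrite("pics/crop0.png",a)
h=np.clip((H[100:390,85:530])*1000*5+60,0,255).astype(np.uint8)
cv2.imwrite("pics/h0.png",cv2.resize(h,None,fx=1.75,fy=1.75))
E
```

```text
(464, 229) [ 0.5823 -0.3924  0.0123]
(448, 290) [ 0.4281 -0.3503  0.0126]
(152, 224) [0.5818 0.4015 0.0112]
(176, 292) [0.4105 0.333  0.0121]
(231, 283) [0.4357 0.195  0.0098]
(240, 337) [0.3002 0.1695 0.0005]
(403, 340) [ 0.3011 -0.2409  0.0013]
(480, 142) [ 0.8092 -0.4353  0.0085]
(325, 318) [ 0.3528 -0.044   0.0087]
(494, 350) [ 0.282  -0.4645  0.0124]
(255, 220) [0.5935 0.1343 0.0355]
(361, 218) [ 0.6068 -0.1314  0.0062]
(300, 220) [ 5.993e-01  2.440e-02 -2.000e-04]
(420, 200) [ 6.563e-01 -2.827e-01  6.000e-04]
(150, 420) [ 8.990e-02  3.897e-01 -1.000e-04]
(388, 151) [ 0.7757 -0.1961  0.0273]
```

View pics/crop0.png

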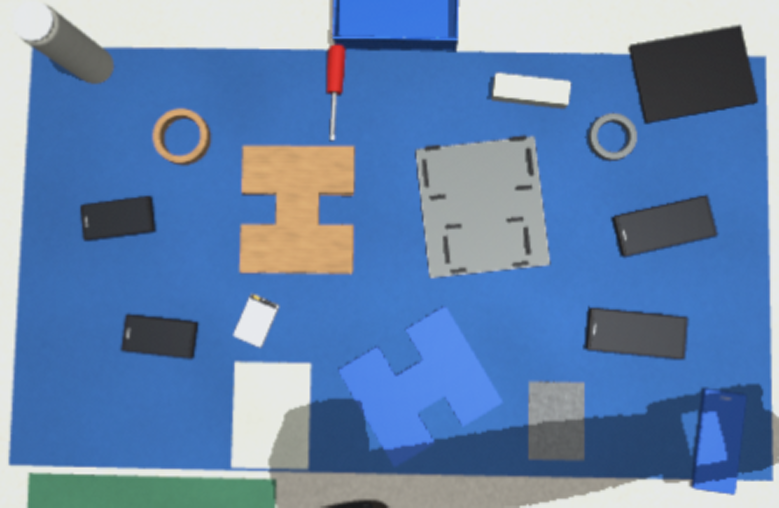

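View pics/h0.png

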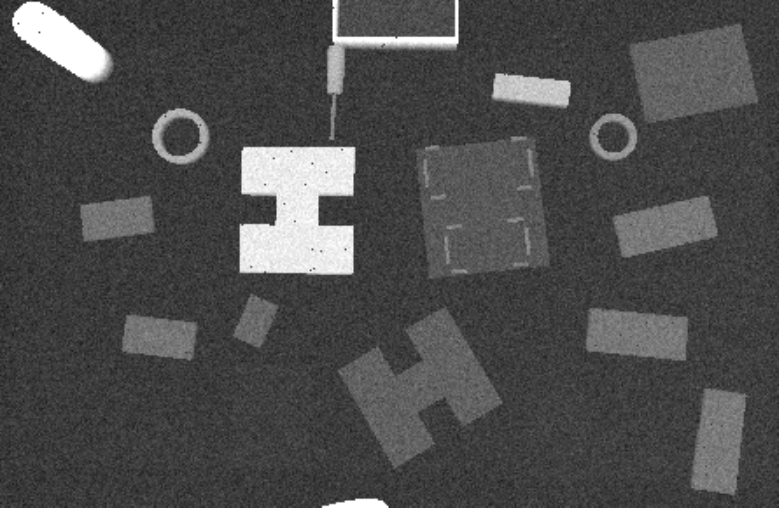

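One pack is visible at crop (255,321). The white and grey patches are flat, so nothing is hidden on them. The long_2 candidates in the crop are the dark phones at (665,225) and (637,333) and a blue one at (718,440). Only the dark ones match "dark case", so I'll leave the blue one alone. The board to use is the brown H on the rack at (297,208), not the blue H at (420,387). The crop confirms both choices. Next I'll fit poses with known-size models.

```bash
cat >> h.py <<'E'
from scipy.optimize import minimize
S=4
def fit(i,p,size,z0,z1,guess,yaw,notch=None,rad=None,obj=None,info=False):
    """silhouette fit of a box (or H board) of known size; returns x,y,yaw"""
    sx,sy=size; r=rad or 0.62*np.hypot(sx,sy)
    uv=np.array([pix(i,[guess[0]+a*r,guess[1]+b*r,z1]) for a in(-1,1) for b in(-1,1)])
    u0,v0=np.maximum(np.floor(uv.min(0)).astype(int),0);u1,v1=np.ceil(uv.max(0)).astype(int)
    c=p[v0:v1,u0:u1].astype(np.float32);q=c[...,0]-c[...,2]
    q=cv2.resize(q,None,fx=S,fy=S,interpolation=cv2.INTER_CUBIC)
    mat=np.percentile(q,95) if obj is None else obj[0]
    cu,cv=[int((a-b)*S) for a,b in zip(pix(i,[*guess,z1]),(u0,v0))]
    o=np.median(q[cv-8:cv+9,cu-8:cu+9]) if obj is None else obj[1]
    m=((q-o)/(mat-o)<0.5).astype(np.uint8)
    if notch:
        w,dp=notch;X=[(-sx/2,-sy/2),(-w/2,-sy/2),(-w/2,-sy/2+dp),(w/2,-sy/2+dp),(w/2,-sy/2),(sx/2,-sy/2)]
        pl=np.array(X+[(-a,-b) for a,b in X])
    else: pl=np.array([(-sx/2,-sy/2),(sx/2,-sy/2),(sx/2,sy/2),(-sx/2,sy/2)])
    def draw(t):
        x,y,a=t[0]/1000,t[1]/1000,t[2]/100
        k=np.zeros_like(m);W=pl@np.array([[np.cos(a),np.sin(a)],[-np.sin(a),np.cos(a)]])+[x,y]
        P=[np.array([((pix(i,[*w,z])-np.array([u0,v0])+.5)*S-.5)*16 for w in W]) for z in np.linspace(z0,z1,2 if not notch else 4)]
        if notch:
            for e in P: cv2.fillPoly(k,[np.round(e).astype(np.int32)],1,shift=4)
        else: cv2.fillConvexPoly(k,cv2.convexHull(np.round(np.vstack(P)).astype(np.int32)),1,shift=4)
        return k
    f=lambda t:np.sum(draw(t)!=m)/m.size
    t=np.array([guess[0]*1000,guess[1]*1000,yaw*100])
    for s in(8,3):
        t=minimize(f,t,method="Nelder-Mead",options=dict(initial_simplex=t+np.vstack([np.zeros(3),np.eye(3)*s]),xatol=.02,fatol=1e-7,maxiter=250)).x
    return np.array([t[0]/1000,t[1]/1000,t[2]/100]),float(f(t)*m.size/draw(t).sum())
L=(.062,.142);SH=(.054,.106);PK=(.066,.044);BD=(.18,.16);TR=(.19,.176);N=(.046,.05)
E
python3 - <<'E'
from h import *
i=ctrl.camera_info("top");p=np.load("top0.npz")["p"]
for n,a in dict(longA=(L,0,.012,(.582,-.392),.2),longB=(L,0,.012,(.428,-.35),-.1),shA=(SH,0,.012,(.582,.401),.1),shB=(SH,0,.012,(.41,.333),-.1),pack=(PK,0,.01,(.436,.195),-.5),tray=(TR,0,.006,(.607,-.131),.1),board=(BD,.02,.036,(.5935,.134),0,N)).items():
    if n=="pack":
        e=min((fit(i,p,*a[:4],y) for y in(-.6,.6,1.0,2.1)),key=lambda e:e[1])
    else: e=fit(i,p,*a)
    print(n,np.round(e[0],4),round(e[1],4))
E
```

```text
longA [ 0.5834 -0.3942  0.2406] 0.0475
longB [ 0.428  -0.3523 -0.0847] 0.1544
shA [0.5816 0.405  0.1359] 0.0753
shB [ 0.4111  0.3355 -0.0759] 0.0645
pack [ 0.4364  0.1957 -0.3845] 0.0179
tray [ 0.6076 -0.1293  0.1279] 0.0629
board [0.5961 0.1365 0.0078] 0.1166
```

```bash
python3 - <<'E'
from h import *
i=ctrl.camera_info("top");p=np.load("top0.npz")["p"]
def box(sz,z,e):
    c,s=np.cos(e[2]),np.sin(e[2])
    return np.array([pix(i,[e[0]+c*a-s*b,e[1]+s*a+c*b,z]) for a,b in [(-sz[0]/2,-sz[1]/2),(sz[0]/2,-sz[1]/2),(sz[0]/2,sz[1]/2),(-sz[0]/2,sz[1]/2)]])
F=4;q=cv2.resize(p,None,fx=F,fy=F,interpolation=cv2.INTER_CUBIC)
for sz,z,e in [(L,.012,(.5834,-.3942,.2406)),(L,.012,(.428,-.3523,-.0847)),(SH,.012,(.5816,.405,.1359)),(SH,.012,(.4111,.3355,-.0759)),(PK,.01,(.4364,.1957,-.3845)),(TR,.006,(.6076,-.1293,.1279)),(BD,.036,(.5961,.1365,.0078))]:
    cv2.polylines(q,[np.round((box(sz,z,e)+.5)*F-.5).astype(int)],True,(0,255,0),1)
t=[q[F*(v-45):F*(v+45),F*(u-45):F*(u+45)] for u,v in [(464,229),(448,290),(152,224),(255,220),(361,218),(231,290)]]
o=np.vstack([np.hstack(t[:3]),np.hstack(t[3:])]);cv2.imwrite("pics/ov.png",cv2.resize(o,(800,533),interpolation=cv2.INTER_AREA))
E
```

```text
(no output)
```

View pics/ov.png

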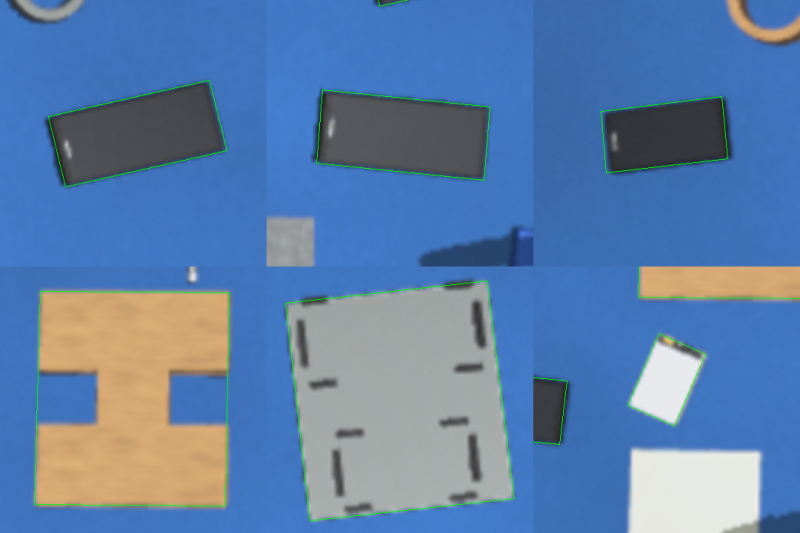

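```bash
cat >> h.py <<'E'
def go(x,y,z,a,s=None):
    """rows for TCP at x,y,z, tool down, tool x at heading a; from measured pose"""
    s=s or ctrl.get_state(); Q=R.from_quat(s["tcp_rot"])
    T=R.from_matrix(np.array([[np.cos(a),np.sin(a),0],[np.sin(a),-np.cos(a),0],[0,0,-1]]))
    t=Q.inv().apply(np.array([x,y,z])-s["eef_pos"])*100; r=(Q.inv()*T).as_rotvec()
    print("shift cm",np.round(t,2),"turn",np.round(r,3),"rows>=",int(max(np.ceil(np.linalg.norm(t)/5),np.ceil(np.linalg.norm(r)/.15))))
E
python3 - <<'E'
from h import *
go(.428,-.3523,.12,np.pi/2-.0847)
E
```

```text
shift cm [ 26.82 -18.91  11.06] turn [-2.000e-03 -1.000e-03 -1.109e+00] rows>= 8
```

```bash
python3 -m crank '[[26.8,-18.9,11,0,0,-1.109],[26.8,-18.9,11,0,0,-1.109],[26.8,-18.9,11,0,0,-1.109],[26.8,-18.9,11,0,0,-1.109],[26.8,-18.9,11,0,0,-1.109],[26.8,-18.9,11,0,0,-1.109],[26.8,-18.9,11,0,0,-1.109],[26.8,-18.9,11,0,0,-1.109],[26.8,-18.9,11,0,0,-1.109],[26.8,-18.9,11,0,0,-1.109]]' 0.9 60
python3 -m crank '[[0,0,0,0,0,0],[0,0,0,0,0,0],[0,0,0,0,0,0]]' 
python3 - <<'E'
from h import *
go(.428,-.3523,.0,np.pi/2-.0847)
i,p,d=cam("wrist");cv2.imwrite("pics/w1.png",p);np.savez("w1.npz",p=p,d=d);print(i)
e=fit(i,p,L,0,.012,(.428,-.352),-.085);print(e)
E
```

```text
time: 1.1
eef_pos: [0.4281, -0.3536, 0.1214]
tcp_rot: [0.737, 0.676, -0.0, 0.0]
contact_force: [-0.5, -1.2, 0.3]
opening: 0.897
finger_force: 0.0
time: 1.4
eef_pos: [0.4278, -0.3541, 0.1216]
tcp_rot: [0.737, 0.676, -0.0, 0.0]
contact_force: [-0.2, -0.2, 0.9]
opening: 0.9
finger_force: 0.0
shift cm [ 0.18  0.   12.16] turn [ 0.     0.    -0.002] rows>= 3
{'K': array([[423.72673021,   0.        , 315.85253802],
       [  0.        , 423.72673021, 245.66279479],
       [  0.        ,   0.        ,   1.        ]]), 'k1': 0.0013893545879540778, 'origin': array([ 0.43397274, -0.27663827,  0.26458271]), 'orientation': array([ 0.98725994, -0.04322549, -0.00574613,  0.153024  ])}
(array([ 0.42679393, -0.35341061, -0.08194603]), 0.485644573493281)
```

View pics/w1.png

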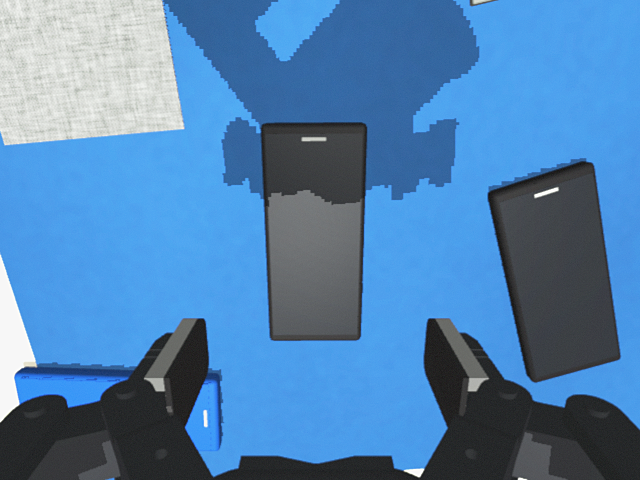

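The wrist view shows the long phone centred at (315,230) between open fingers, with fingertips near (195,322) and (437,322). Its fit agrees with the top camera to about 1 mm. Next I'll measure fingertip height from the depth image.

```bash
python3 - <<'E'
from h import *
i=ctrl.camera_info("wrist");d=np.load("w1.npz")["d"];s=ctrl.get_state()
Q=R.from_quat(s["tcp_rot"])
for u,v in[(200,323),(190,330),(203,330),(205,350),(432,323),(440,330),(430,330),(428,350),(160,385),(475,385)]:
    print(u,v,np.round(Q.inv().apply(world(i,u,v,d=d[v,u])-s["eef_pos"])*1000,1))
E
```

```text
200 323 [ 10.8 -38.7 -16.8]
190 330 [ 11.3 -40.3 -22.6]
203 330 [  6.2 -39.  -13.3]
205 350 [ -0.9 -38.6 -14.4]
432 323 [ 11.6  37.7 -18.6]
440 330 [ 11.6  39.  -23.2]
430 330 [  7.1  38.3 -15.2]
428 350 [ -0.5  38.2 -15.3]
160 385 [  9.7 -40.9 -48.7]
475 385 [  9.   41.5 -47.9]
```

```bash
python3 -m crank '[[0.1,0,5,0,0,0],[0.1,0,9,0,0,0],[0.1,0,11.5,0,0,0],[0.1,0,12.4,0,0,0],[0.1,0,12.4,0,0,0],[0.1,0,12.4,0,0,0]]' 0.9
python3 -m crank '[[0,0,0,0,0,0],[0,0,0,0,0,0],[0,0,0,0,0,0],[0,0,0,0,0,0],[0,0,0,0,0,0],[0,0,0,0,0,0]]' 0.5 80
python3 -m crank '[[0,0,-1,0,0,0],[0,0,-4,0,0,0],[0,0,-8,0,0,0],[0,0,-10,0,0,0],[0,0,-10,0,0,0],[0,0,-10,0,0,0]]'
python3 - <<'E'
from h import *
t=np.array([.6076,-.1293]);a=.1279
go(.6076+.057*np.cos(a),-.1293+.057*np.sin(a),.08,np.pi/2+a)
i,p,d=cam("wrist");cv2.imwrite("pics/w2.png",p)
E
```

```text
time: 2.05
eef_pos: [0.429, -0.3534, -0.0012]
tcp_rot: [0.737, 0.676, -0.0, 0.001]
contact_force: [0.2, 0.7, 1.0]
opening: 0.897
finger_force: 0.0
time: 2.65
eef_pos: [0.4295, -0.3539, 0.0003]
tcp_rot: [0.736, 0.677, -0.0, 0.002]
contact_force: [-1.9, 1.4, 7.5]
opening: 0.697
finger_force: 86.4
time: 3.25
eef_pos: [0.428, -0.3521, 0.0975]
tcp_rot: [0.737, 0.676, 0.0, 0.0]
contact_force: [-0.3, 0.2, -1.8]
opening: 0.695
finger_force: 86.6
shift cm [24.93 21.57  1.75] turn [ 0.     0.    -0.213] rows>= 7
```

View pics/w2.png

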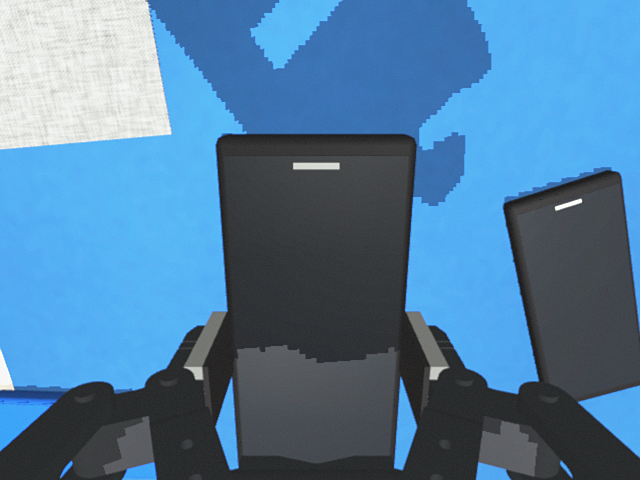

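The wrist view shows the phone held straight and level, spanning (217–415, 135–460). I'll measure its offset in the tool frame while carrying it over.

```bash
cat >> h.py <<'E'
def held(tag=None):
    """held thing's top face height (tool frame, mm) and its long-axis ends from wrist depth"""
    s=ctrl.get_state();i,p,d=cam("wrist");Q=R.from_quat(s["tcp_rot"])
    if tag: cv2.imwrite(f"pics/{tag}.png",p)
    P=np.array([[*Q.inv().apply(world(i,u,v,d=d[v,u])-s["eef_pos"])*1000,v] for v in range(0,440,4) for u in range(290,341,10) if d[v,u]>0])
    c=P[np.abs(P[:,0]-15)<12];z=np.median(c[:,2]);g=P[np.abs(P[:,2]-z)<5]
    print("top z tool",round(z,1),"far end x",round(g[:,0].max(),1),"tilt",np.round(np.polyfit(g[:,0],g[:,2],1)[0],3),"open",round(s["opening"],3),"ff",round(s["finger_force"],1))
    return i,p,d,s
E
python3 -m crank '[[24.9,21.6,1.5,0,0,-0.213],[24.9,21.6,1.5,0,0,-0.213],[24.9,21.6,1.5,0,0,-0.213],[24.9,21.6,1.5,0,0,-0.213],[24.9,21.6,1.5,0,0,-0.213],[24.9,21.6,1.5,0,0,-0.213],[24.9,21.6,1.5,0,0,-0.213],[24.9,21.6,1.5,0,0,-0.213],[24.9,21.6,1.5,0,0,-0.213],[24.9,21.6,1.5,0,0,-0.213]]'
python3 -m crank '[[0,0,0,0,0,0],[0,0,0,0,0,0]]'
python3 - <<'E'
from h import *
held("w3")
a=.1279
go(.6076+.057*np.cos(a),-.1293+.057*np.sin(a),.08,np.pi/2+a)
E
```

```text
time: 4.3
eef_pos: [0.6629, -0.123, 0.0806]
tcp_rot: [0.661, 0.751, -0.001, -0.001]
contact_force: [-0.8, 0.0, -1.2]
opening: 0.69
finger_force: 86.7
time: 4.5
eef_pos: [0.6638, -0.1236, 0.0823]
tcp_rot: [0.661, 0.75, -0.0, -0.0]
contact_force: [-0.3, -0.5, -1.7]
opening: 0.692
finger_force: 86.7
top z tool -12.4 far end x 70.5 tilt -0.0 open 0.692 ff 86.7
shift cm [0.14 0.03 0.24] turn [-0.     0.    -0.001] rows>= 1
```

View pics/w3.png

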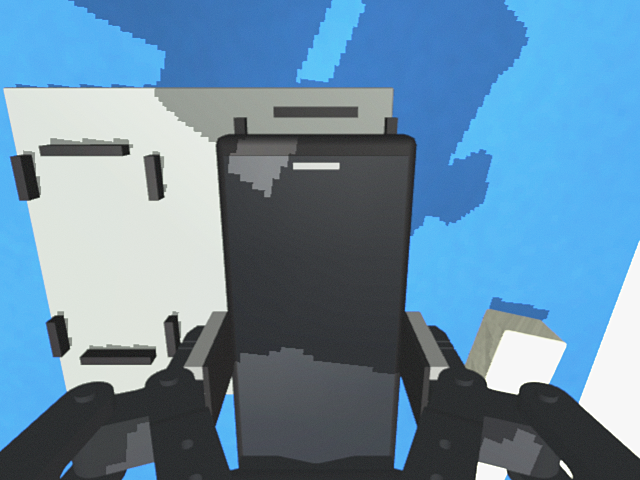

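The wrist view shows the phone over the long nest: end fence centred at (316,112), side fences at (240,126) and (391,126). I'll check fence centring against the tool and then descend.

```bash
python3 - <<'E'
from h import *
i=ctrl.camera_info("wrist");s=ctrl.get_state();Q=R.from_quat(s["tcp_rot"])
for u,v in[(274,112),(357,112),(316,117),(316,107),(246,130),(385,130)]: print(u,v,np.round(Q.inv().apply(world(i,u,v,z=.015)-s["eef_pos"])*1000,1))
i,p,d=cam("top");e=fit(i,p,TR,0,.006,(.607,-.131),.128);print(e)
E
```

```text
274 112 [ 77.3 -19.9  67.4]
357 112 [77.3 19.4 67.4]
316 117 [75.  -0.  67.4]
316 107 [79.6 -0.  67.4]
246 130 [ 69.1 -33.6  67.4]
385 130 [69.1 33.1 67.4]
(array([ 0.60843556, -0.12857078,  0.12311654]), 0.9084922136515791)
```

```bash
python3 -m crank '[[0.13,0,3,0,0,0],[0.13,0,5,0,0,0],[0.13,0,6.5,0,0,0],[0.13,0,7.2,0,0,0],[0.13,0,7.6,0,0,0],[0.13,0,7.6,0,0,0],[0.13,0,7.6,0,0,0]]'
python3 -m crank '[[0,0,0,0,0,0],[0,0,0,0,0,0],[0,0,0,0,0,0]]' 0.9
python3 -m crank '[[0,0,-3,0,0,0],[0,0,-7,0,0,0],[0,0,-9,0,0,0],[0,0,-9,0,0,0]]'
python3 - <<'E'
from h import *
s=ctrl.get_state();Q=R.from_quat(s["tcp_rot"])
i,p,d=cam("wrist");cv2.imwrite("pics/w4.png",p)
h=[world(i,u,v,d=d[v,u])[2] for u,v in[(290,170),(340,170),(290,320),(340,320)]];print(np.round(h,4))
go(.5816,.405,.10,np.pi/2+.1359)
E
```

```text
time: 5.3
eef_pos: [0.6653, -0.1216, 0.0075]
tcp_rot: [0.66, 0.751, 0.001, 0.001]
contact_force: [-0.2, 0.0, -0.1]
opening: 0.694
finger_force: 86.7
time: 5.6
eef_pos: [0.6649, -0.1214, 0.0071]
tcp_rot: [0.66, 0.751, 0.0, 0.001]
contact_force: [0.2, 0.6, -0.1]
opening: 0.901
finger_force: 0.0
time: 6.0
eef_pos: [0.6674, -0.1222, 0.1018]
tcp_rot: [0.66, 0.751, 0.002, 0.004]
contact_force: [-0.3, 0.1, 0.9]
opening: 0.903
finger_force: 0.0
[0.0189 0.0173 0.0186 0.0186]
shift cm [53.31 -1.62 -0.23] turn [ 0.004  0.002 -0.008] rows>= 11
```

View pics/w4.png

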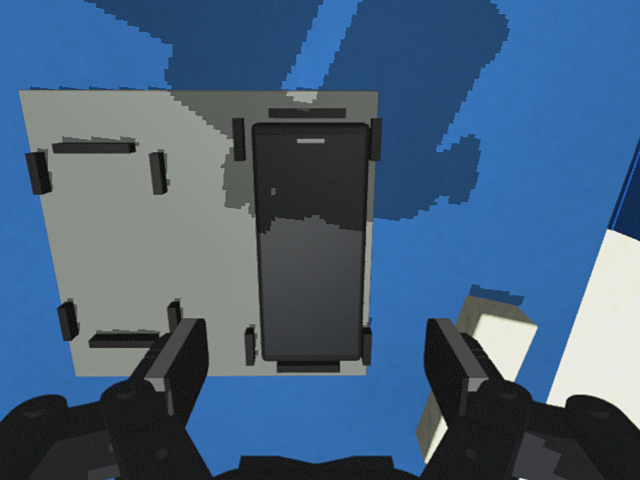

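The wrist view shows the long phone seated within its fences at (312,240), with its top at 18 mm. Next is a short phone.

```bash
python3 -m crank '[[5,0,-1,0,0,0],[10,0,-2,0,0,0],[15,-0.5,-2,0,0,0],[20,-0.5,-2,0,0,0],[25,-1,-2,0,0,0],[30,-1,-2,0,0,0],[35,-1.2,-2,0,0,0],[40,-1.6,-2,0,0,0],[45,-1.6,-2,0,0,0],[50,-1.6,-2,0,0,0]]' 0.9
python3 -m crank '[[3.4,0,2,0,0,0],[3.4,0,2,0,0,0],[3.4,0,2,0,0,0],[3.4,0,2,0,0,0]]'
python3 - <<'E'
from h import *
i,p,d=cam("wrist")
e,f=fit(i,p,SH,0,.012,(.5816,.405),.136,rad=.06);print(e,f)
go(.5816,.405,-.001,np.pi/2+.1359)
go(e[0],e[1],-.001,np.pi/2+e[2])
E
```

```text
time: 7.05
eef_pos: [0.5831, 0.3715, 0.1138]
tcp_rot: [0.66, 0.751, -0.002, -0.001]
contact_force: [0.9, 0.2, 0.3]
opening: 0.902
finger_force: 0.0
time: 7.45
eef_pos: [0.5806, 0.4026, 0.0954]
tcp_rot: [0.661, 0.751, -0.001, -0.0]
contact_force: [0.1, -0.3, 0.3]
opening: 0.901
finger_force: 0.0
[0.58105423 0.40379639 0.14709157] 0.08009752057855547
shift cm [0.25 0.08 9.71] turn [-0.     0.    -0.009] rows>= 2
shift cm [0.14 0.01 9.71] turn [-0.     0.    -0.021] rows>= 2
```

```bash
python3 -m crank '[[0.18,0,4,0,0,-0.012],[0.18,0,7,0,0,-0.012],[0.18,0,9,0,0,-0.012],[0.18,0,9.7,0,0,-0.012],[0.18,0,9.7,0,0,-0.012],[0.18,0,9.7,0,0,-0.012]]'
python3 -m crank '[[0,0,0,0,0,0],[0,0,0,0,0,0],[0,0,0,0,0,0],[0,0,0,0,0,0],[0,0,0,0,0,0],[0,0,0,0,0,0]]' 0.4 80
python3 -m crank '[[0,0,-1,0,0,0],[0,0,-4,0,0,0],[0,0,-8,0,0,0],[0,0,-10,0,0,0],[0,0,-10,0,0,0]]'
python3 - <<'E'
from h import *
held()
a=.1279
go(.6076-.057*np.cos(a),-.1293-.057*np.sin(a)+.001,.08,np.pi/2+a)
E
```

```text
time: 8.1
eef_pos: [0.5818, 0.4059, 0.0012]
tcp_rot: [0.656, 0.755, 0.001, 0.001]
contact_force: [-0.4, -0.7, 0.1]
opening: 0.9
finger_force: 0.0
time: 8.7
eef_pos: [0.582, 0.4065, 0.0021]
tcp_rot: [0.656, 0.755, 0.002, 0.001]
contact_force: [-0.5, -0.8, 5.9]
opening: 0.594
finger_force: 84.0
time: 9.2
eef_pos: [0.5827, 0.4069, 0.1045]
tcp_rot: [0.656, 0.755, 0.004, 0.002]
contact_force: [1.1, -0.5, -1.5]
opening: 0.597
finger_force: 83.7
top z tool -10.5 far end x 50.6 tilt 0.003 open 0.597 ff 83.7
shift cm [-53.22 -10.56   2.04] turn [ 0.003 -0.001  0.012] rows>= 11
```

```bash
python3 -m crank '[[-5,-1,0,0,0,0],[-10,-2,0,0,0,0],[-15,-3,0,0,0,0],[-20,-4,0,0,0,0],[-25,-5,0,0,0,0],[-30,-6,0,0,0,0],[-35,-7,0,0,0,0],[-40,-8,0,0,0,0],[-44,-9,0,0,0,0],[-48,-9.5,0,0,0,0]]'
python3 -m crank '[[-5.2,-1.06,2,0,0,0.012],[-5.2,-1.06,2,0,0,0.012],[-5.2,-1.06,2,0,0,0.012],[-5.2,-1.06,2,0,0,0.012],[-5.2,-1.06,2,0,0,0.012]]'
python3 - <<'E'
from h import *
i,p,d,s=held()
# enlarge the far-end region
c=p[90:210,190:450];cv2.imwrite("pics/w5.png",cv2.resize(c,None,fx=3,fy=3,interpolation=cv2.INTER_CUBIC))
a=.1279
go(.6076-.057*np.cos(a),-.1293-.057*np.sin(a)+.001,.08,np.pi/2+a)
E
```

```text
time: 10.25
eef_pos: [0.5505, -0.0847, 0.0965]
tcp_rot: [0.656, 0.754, -0.001, -0.002]
contact_force: [0.7, -0.2, -1.7]
opening: 0.597
finger_force: 83.7
time: 10.75
eef_pos: [0.5499, -0.1343, 0.079]
tcp_rot: [0.66, 0.752, 0.0, -0.0]
contact_force: [0.5, -0.1, -1.2]
opening: 0.612
finger_force: 58.1
top z tool -10.9 far end x 50.6 tilt 0.005 open 0.612 ff 58.1
shift cm [-0.13  0.07 -0.07] turn [-0.    -0.     0.002] rows>= 1
```

View pics/w5.png

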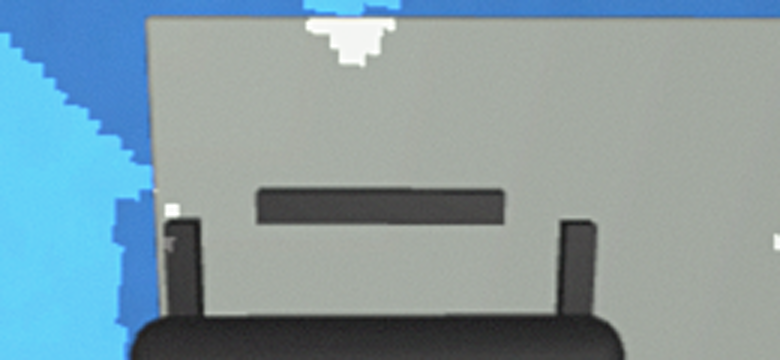

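The crop shows the end fence at full-picture columns 276–358 with its inner edge at row 164. The phone's far end is at row 195. The grip force dipped to 58 N, so the slackening event is happening now. I'll let it settle and re-measure.

```bash
python3 -m crank '[[0,0,0,0,0,0],[0,0,0,0,0,0],[0,0,0,0,0,0],[0,0,0,0,0,0]]' 0.4 80
python3 - <<'E'
from h import *
i,p,d,s=held();Q=R.from_quat(s["tcp_rot"])
f=lambda P:np.round(Q.inv().apply(P-s["eef_pos"])*1000,1)
for u,v in[(275.7,158),(358,158),(316.8,164.3),(257.7,180),(376,180)]: print(f(world(i,u,v,z=.015)))
v=np.array([d[v,316] for v in range(185,215)]);print(np.round(v,3))
for v in(196,200,204): print(v,f(world(i,316,v,d=d[v,316])))
E
```

```text
time: 11.2
eef_pos: [0.5502, -0.1357, 0.0795]
tcp_rot: [0.66, 0.751, 0.0, 0.0]
contact_force: [0.0, -0.1, -1.2]
opening: 0.598
finger_force: 85.8
top z tool -10.5 far end x 50.5 tilt 0.002 open 0.598 ff 85.8
[ 56.2 -19.4  64.5]
[56.2 20.2 64.5]
[53.2  0.4 64.5]
[ 45.6 -28.6  64.5]
[45.5 29.4 64.5]
[0.217 0.218 0.217 0.217 0.218 0.218 0.217 0.216 0.218 0.219 0.143 0.141
 0.139 0.138 0.138 0.137 0.136 0.136 0.136 0.135 0.136 0.136 0.136 0.135
 0.136 0.135 0.135 0.135 0.136 0.135]
196 [50.8 -0.2 -3.8]
200 [50.4 -0.2 -8.3]
204 [ 49.5  -0.2 -10.1]
```

```bash
python3 -m crank '[[0,0.04,3,0,0,0],[0,0.04,5,0,0,0],[0,0.04,6.3,0,0,0],[0,0.04,6.9,0,0,0],[0,0.04,7.15,0,0,0],[0,0.04,7.15,0,0,0],[0,0.04,7.15,0,0,0]]'
python3 -m crank '[[0,0,0,0,0,0],[0,0,0,0,0,0],[0,0,0,0,0,0]]' 0.85
python3 -m crank '[[0,0,-3,0,0,0],[0,0,-7,0,0,0],[0,0,-10,0,0,0],[0,0,-10,0,0,0],[0,0,-10,0,0,0]]' 0.9
python3 - <<'E'
from h import *
i,p,d=cam("wrist")
e,f=fit(i,p,SH,.006,.018,(.5515,-.136),.128,rad=.03);
print(np.round([world(i,u,v,d=d[v,u])[2] for u,v in[(295,200),(335,200),(295,300),(335,300)]],4))
cv2.imwrite("pics/w6.png",p)
go(.5961,.1365,.12,0.0078)
E
```

```text
time: 11.95
eef_pos: [0.5514, -0.1364, 0.0088]
tcp_rot: [0.66, 0.751, 0.0, 0.001]
contact_force: [0.1, 0.0, -1.2]
opening: 0.602
finger_force: 85.9
time: 12.25
eef_pos: [0.5509, -0.1361, 0.0084]
tcp_rot: [0.66, 0.751, 0.0, 0.001]
contact_force: [0.5, -0.4, -0.4]
opening: 0.853
finger_force: 0.0
time: 12.75
eef_pos: [0.551, -0.1361, 0.1088]
tcp_rot: [0.66, 0.751, 0.0, 0.001]
contact_force: [-0.9, -0.1, 0.1]
opening: 0.902
finger_force: 0.0
[0.0179 0.0176 0.0183 0.019 ]
shift cm [26.41  8.05 -1.26] turn [-1.000e-03  0.000e+00  1.691e+00] rows>= 12
```

View pics/w6.png

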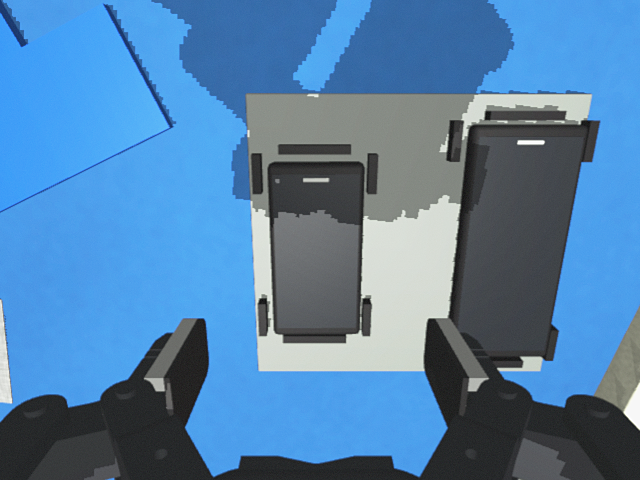

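Both phones are seated: the short one at (316,248) and the long one at (518,240), tops at 18 mm. Next is the upper board. I'll move over it and verify with the wrist camera.

```bash
python3 -m crank '[[26.4,8,-1.5,0,0,1.691],[26.4,8,-1.5,0,0,1.691],[26.4,8,-1.5,0,0,1.691],[26.4,8,-1.5,0,0,1.691],[26.4,8,-1.5,0,0,1.691],[26.4,8,-1.5,0,0,1.691],[26.4,8,-1.5,0,0,1.691],[26.4,8,-1.5,0,0,1.691],[26.4,8,-1.5,0,0,1.691],[26.4,8,-1.5,0,0,1.691]]'
python3 - <<'E'
from h import *
go(.5961,.1365,.12,0.0078)
E
```

```text
time: 13.8
eef_pos: [0.5946, 0.1364, 0.1201]
tcp_rot: [0.992, 0.126, -0.002, -0.0]
contact_force: [1.2, 0.5, 0.1]
opening: 0.899
finger_force: 0.0
shift cm [0.15 0.02 0.01] turn [-0.     0.005  0.244] rows>= 2
```

```bash
python3 -m crank '[[0.15,0,0,0,0,0.12],[0.15,0,0,0,0,0.244],[0.15,0,0,0,0,0.244],[0.15,0,0,0,0,0.244],[0.15,0,0,0,0,0.244]]'
python3 - <<'E'
from h import *
i,p,d=cam("wrist");s=ctrl.get_state();Q=R.from_quat(s["tcp_rot"])
cv2.imwrite("pics/w7.png",p);np.savez("w7.npz",p=p,d=d)
go(.5961,.1365,.12,0.0078)
# board top region: depth mask, H outline
Z=np.zeros((480,640))
for v in range(0,480,1):
    for u in range(0,640,1):
        if d[v,u]>0: Z[v,u]=world(i,u,v,d=d[v,u])[2]
np.save("Z7.npy",Z)
B=(np.abs(Z-.036)<.004)
# far notch corners etc: print row extents at columns
for u in(200,250,300,350,400):
    r=np.where(B[:,u])[0];print(u,r.min(),r.max())
for v in(60,120,200,240,280,300):
    r=np.where(B[v])[0];print("row",v,(r.min(),r.max(),len(r)) if len(r) else None)
E
```

```text
time: 14.3
eef_pos: [0.5971, 0.1365, 0.1219]
tcp_rot: [1.0, 0.008, -0.001, 0.0]
contact_force: [0.4, 0.8, 0.5]
opening: 0.899
finger_force: 0.0
shift cm [-0.11 -0.    0.22] turn [0.    0.001 0.007] rows>= 1
200 86 317
250 86 388
300 87 389
350 87 389
400 87 389
row 60 None
row 120 (np.int64(164), np.int64(473), 309)
row 200 (np.int64(172), np.int64(464), 293)
row 240 (np.int64(265), np.int64(371), 107)
row 280 (np.int64(267), np.int64(369), 102)
row 300 (np.int64(183), np.int64(453), 270)
```

View pics/w7.png

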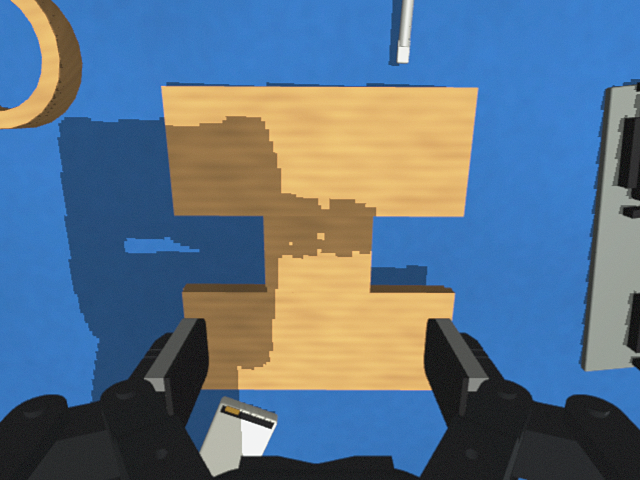

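The wrist view shows the brown board: far edge row 87 (162–478), notch edges at rows 216 and 292, waist columns 265–371, near edge row 389. I'll work out its centre.

```bash
python3 - <<'E'
from h import *
s=ctrl.get_state();Q=R.from_quat(s["tcp_rot"]);i=ctrl.camera_info("wrist")
f=lambda u,v:Q.inv().apply(world(i,u,v,z=.036)-s["eef_pos"])*1000
pts={(162,86):(90,-80),(478,88):(90,80),(264.5,216):(23,-30),(373,216):(23,30),(175,216):(23,-80),(464.5,216.5):(23,80),(182,292):(-23,-80),(454,292.5):(-23,80),(267,292):(-23,-30),(370,292.5):(-23,30),(300,389.5):(-90,None)}
A=np.array([f(*k) for k in pts])[:, :2];B=np.array([v if v[1] is not None else (v[0],0) for v in pts.values()],float)
print(np.round(A-B,1))
a=A[:-1];b=B[:-1];ca,cb=a.mean(0),b.mean(0);H=(b-cb).T@(a-ca);t=np.arctan2(H[0,1]-H[1,0],H[0,0]+H[1,1]);c,s_=np.cos(t),np.sin(t)
print("centre in tool mm",ca-np.array([[c,-s_],[s_,c]])@cb,"turn",t)
E
```

```text
[[ -0.5   1.8]
 [ -1.5   2. ]
 [ -1.1   1.2]
 [ -1.1   1.4]
 [ -1.    1.6]
 [ -1.4   2.2]
 [ -0.9   1. ]
 [ -1.3   0.8]
 [ -0.9   1. ]
 [ -1.2   1.5]
 [ -1.2 -10.4]]
centre in tool mm [-1.08664987  1.35973495] turn 0.004812334468759185
```

```bash
python3 -m crank '[[-0.1,0.08,0,0,0,0.005],[-0.1,0.08,0,0,0,0.005],[-0.1,0.08,0,0,0,0.005],[-0.1,0.08,0,0,0,0.005]]' 0.69
python3 - <<'E'
from h import *
i,p,d=cam("wrist");s=ctrl.get_state();Q=R.from_quat(s["tcp_rot"]);print(s["eef_pos"],s["opening"])
P=np.array([Q.inv().apply(world(i,u,v,d=d[v,u])-s["eef_pos"])*1000 for v in range(290,440) for u in range(150,490) if 0<d[v,u]<.2])
for sg in(-1,1):
    g=P[(P[:,1]*sg>25)&(P[:,1]*sg<50)&(np.abs(P[:,0])<13)]
    g=g[g[:,2]>-40]
    h,e=np.histogram(g[:,2],np.arange(-40,10,2));print(sg,list(zip(e.astype(int),h))[8:], np.percentile(g[:,2],[90,97,99]))
E
```

```text
time: 14.75
eef_pos: [0.5966, 0.1357, 0.123]
tcp_rot: [1.0, 0.004, 0.0, -0.0]
contact_force: [0.3, -0.1, 0.1]
opening: 0.69
finger_force: 0.0
[0.59661752 0.13571223 0.12294133] 0.6884574158119944
-1 [(np.int64(-24), np.int64(194)), (np.int64(-22), np.int64(199)), (np.int64(-20), np.int64(187)), (np.int64(-18), np.int64(183)), (np.int64(-16), np.int64(156)), (np.int64(-14), np.int64(167)), (np.int64(-12), np.int64(125)), (np.int64(-10), np.int64(90)), (np.int64(-8), np.int64(66)), (np.int64(-6), np.int64(19)), (np.int64(-4), np.int64(0)), (np.int64(-2), np.int64(0)), (np.int64(0), np.int64(0)), (np.int64(2), np.int64(0)), (np.int64(4), np.int64(0)), (np.int64(6), np.int64(0))] [-12.45551366  -8.37321004  -6.45714266]
1 [(np.int64(-24), np.int64(204)), (np.int64(-22), np.int64(211)), (np.int64(-20), np.int64(173)), (np.int64(-18), np.int64(178)), (np.int64(-16), np.int64(168)), (np.int64(-14), np.int64(152)), (np.int64(-12), np.int64(127)), (np.int64(-10), np.int64(96)), (np.int64(-8), np.int64(62)), (np.int64(-6), np.int64(18)), (np.int64(-4), np.int64(0)), (np.int64(-2), np.int64(0)), (np.int64(0), np.int64(0)), (np.int64(2), np.int64(0)), (np.int64(4), np.int64(0)), (np.int64(6), np.int64(0))] [-12.28932016  -8.48571155  -6.63776162]
```

```bash
python3 -m crank '[[0,0,1,0,0,0],[0,0,4,0,0,0],[0,0,7,0,0,0],[0,0,9,0,0,0],[0,0,9.85,0,0,0],[0,0,9.85,0,0,0],[0,0,9.85,0,0,0]]' 0.9
python3 -m crank '[[0,0,0,0,0,0],[0,0,0,0,0,0],[0,0,0,0,0,0],[0,0,0,0,0,0],[0,0,0,0,0,0],[0,0,0,0,0,0]]' 0.4 80
python3 -m crank '[[0,0,-0.5,0,0,0],[0,0,-2,0,0,0],[0,0,-5,0,0,0],[0,0,-8,0,0,0],[0,0,-8,0,0,0],[0,0,-8,0,0,0]]'
python3 - <<'E'
from h import *
held()
i,p,d=cam("top");i2=i
a=.1279
go(.6076,-.1293+.001,.09,a)
t,f=cam("wrist")[1:];print(t.shape)
E
```

```text
time: 15.5
eef_pos: [0.5973, 0.1358, 0.0251]
tcp_rot: [1.0, 0.004, 0.001, -0.0]
contact_force: [0.7, 0.0, -0.8]
opening: 0.898
finger_force: 0.0
time: 16.1
eef_pos: [0.5984, 0.1359, 0.027]
tcp_rot: [1.0, 0.004, 0.002, -0.0]
contact_force: [-1.4, -0.2, 6.0]
opening: 0.665
finger_force: 85.2
time: 16.7
eef_pos: [0.5971, 0.1358, 0.1057]
tcp_rot: [1.0, 0.004, 0.001, -0.0]
contact_force: [0.1, 0.2, -0.2]
opening: 0.667
finger_force: 85.1
top z tool -9.0 far end x 88.2 tilt 0.001 open 0.667 ff 85.1
shift cm [ 0.99 26.4   1.32] turn [-0.     0.002 -0.119] rows>= 6
(480, 640, 3)
```

```bash
python3 -m crank '[[1,5,0,0,0,-0.05],[1,10,0,0,0,-0.1],[1,15,0,0,0,-0.123],[1,20,0,0,0,-0.123],[1,24,0,0,0,-0.123],[1.1,26.4,0,0,0,-0.123],[1.1,26.4,1,0,0,-0.123],[1.1,26.4,1,0,0,-0.123],[1.1,26.4,1,0,0,-0.123]]'
python3 - <<'E'
from h import *
held()
a=.128
go(.608+.0012*np.cos(a),-.1288+.0012*np.sin(a),.0172,a)
i,p,d=cam("top")
print("rack board top z",[round(world(i,u,v,d=d[v,u])[2],4) for u,v in[(240,195),(270,195),(240,245),(270,245)]])
E
```

```text
time: 17.75
eef_pos: [0.6087, -0.1267, 0.0925]
tcp_rot: [0.998, 0.066, -0.002, -0.001]
contact_force: [0.2, -0.8, -1.2]
opening: 0.664
finger_force: 85.1
top z tool -9.3 far end x 88.2 tilt 0.001 open 0.664 ff 85.1
shift cm [-0.01  0.21  7.6 ] turn [-0.001  0.002  0.005] rows>= 2
rack board top z [np.float64(0.0293), np.float64(0.0277), np.float64(0.0276), np.float64(0.0296)]
```

```bash
python3 -m crank '[[0,0.15,2,0,0,0.005],[0,0.2,4,0,0,0.005],[0,0.2,6,0,0,0.005],[0,0.2,7,0,0,0.005],[0,0.2,7.5,0,0,0.005],[0,0.2,7.5,0,0,0.005],[0,0.2,7.5,0,0,0.005]]'
python3 - <<'E'
from h import *
a=.128
go(.608+.0012*np.cos(a),-.1288+.0012*np.sin(a),.0172,a);print(ctrl.get_state()["contact_force"])
E
```

```text
time: 18.55
eef_pos: [0.6109, -0.1302, 0.0204]
tcp_rot: [0.998, 0.063, 0.001, 0.0]
contact_force: [0.1, 0.2, -1.0]
opening: 0.665
finger_force: 85.2
shift cm [-0.15 -0.17  0.32] turn [ 0.001 -0.002 -0.001] rows>= 1
[ 0.14006428  0.17417852 -1.03724788]
```

```bash
python3 -m crank '[[-0.1,-0.13,0.1,0,0,0],[-0.1,-0.13,0.2,0,0,0],[-0.1,-0.13,0.2,0,0,0],[-0.1,-0.13,0.2,0,0,0]]'
python3 -m crank '[[0,0,0,0,0,0],[0,0,0,0,0,0],[0,0,0,0,0,0]]' 0.85
python3 -m crank '[[0,0,-2,0,0,0],[0,0,-6,0,0,0],[0,0,-10,0,0,0],[0,0,-13,0,0,0],[0,0,-13,0,0,0]]' 0.9
python3 - <<'E'
from h import *
s=ctrl.get_state();Q=R.from_quat(s["tcp_rot"]);go(.583,-.394,.1,np.pi/2+.24)
i,p,d=cam("wrist");np.savez("w8.npz",p=p,d=d);cv2.imwrite("pics/w8.png",p)
print(s["eef_pos"],[round(world(i,u,v,d=d[v,u])[2],4) for u,v in[(240,150),(400,150),(270,350),(370,350),(316,270)]])
E
```

```text
time: 18.95
eef_pos: [0.609, -0.1291, 0.0176]
tcp_rot: [0.998, 0.063, 0.0, 0.0]
contact_force: [0.6, 0.0, -0.6]
opening: 0.662
finger_force: 85.2
time: 19.25
eef_pos: [0.6091, -0.1291, 0.0176]
tcp_rot: [0.998, 0.063, 0.0, 0.0]
contact_force: [-0.4, 0.8, -0.5]
opening: 0.85
finger_force: 0.0
time: 19.75
eef_pos: [0.6125, -0.1303, 0.1541]
tcp_rot: [0.998, 0.063, 0.005, 0.002]
contact_force: [0.2, -1.1, 0.7]
opening: 0.901
finger_force: 0.0
shift cm [-6.31 25.76  5.49] turn [ 0.013 -0.003 -1.684] rows>= 12
[ 0.61245787 -0.13027103  0.15411068] [np.float64(0.0264), np.float64(0.0263), np.float64(0.0248), np.float64(0.0255), np.float64(0.0254)]
```

View pics/w8.png

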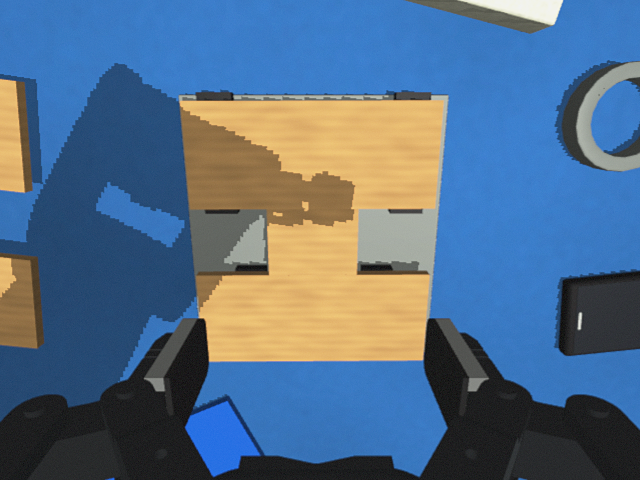

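The wrist view shows the board flat with its top at 26 mm. Its edges are at rows 99 and 360 and its halves sit over the two nests. I'll measure its centring with the top camera once the arm is over the next long phone.

```bash
python3 -m crank '[[-0.5,5,2,0,0,-0.15],[-1.5,10,4,0,0,-0.3],[-6.3,25.8,5,0,0,-1.684],[-6.3,25.8,5,0,0,-1.684],[-6.3,25.8,5,0,0,-1.684],[-6.3,25.8,5,0,0,-1.684],[-6.3,25.8,5,0,0,-1.684],[-6.3,25.8,5,0,0,-1.684],[-6.3,25.8,5,0,0,-1.684],[-6.3,25.8,5,0,0,-1.684]]'
python3 - <<'E'
from h import *
go(.583,-.394,.1,np.pi/2+.24)
i,p,d=cam("top")
print("tray",fit(i,p,TR,0,.006,(.608,-.129),.128,obj=(100,0)),"board",fit(i,p,BD,.018,.026,(.608,-.129),.128,N,obj=(0,-80)))
v,u=[int(round(t)) for t in pix(i,[.66,-.12,.026])[::-1]];print(p[v,u],p[int(pix(i,[.68,-.04,0])[1]),int(pix(i,[.68,-.02,0])[0])])
print("boardB",fit(i,p,BD,.020,.028,(.596,.1365),.008,N,obj=(100,-80)))
E
```

```text
time: 20.8
eef_pos: [0.5779, -0.3922, 0.0946]
tcp_rot: [0.685, 0.728, -0.0, -0.002]
contact_force: [0.1, 0.0, 0.5]
opening: 0.902
finger_force: 0.0
shift cm [-0.21  0.5  -0.54] turn [-0.003 -0.003 -0.18 ] rows>= 2
tray (array([ 0.60783484, -0.12966737,  0.1270162 ]), 0.06768002717391304) board (array([ 0.60820977, -0.12828372,  0.12946826]), 0.02174505684824965)
[115 168 214] [195 120  66]
boardB (array([0.59508395, 0.1376215 , 0.00755268]), 0.10453128746104051)
```

Board A is within 1.5 mm of tray centre and square. Next is the second long phone.

```bash
python3 -m crank '[[-0.2,0.5,0,0,0,-0.1],[-0.2,0.5,0,0,0,-0.18],[-0.2,0.5,0,0,0,-0.18],[-0.2,0.5,0,0,0,-0.18],[-0.2,0.5,0,0,0,-0.18]]'
python3 - <<'E'
from h import *
i,p,d=cam("wrist")
e,f=fit(i,p,L,0,.012,(.5834,-.394),.24,rad=.078);print(e,f)
go(.5834,-.3942,0,np.pi/2+.2406);go(*e[:2],0,np.pi/2+e[2])
E
```

```text
time: 21.35
eef_pos: [0.5838, -0.3943, 0.0966]
tcp_rot: [0.62, 0.784, 0.0, -0.001]
contact_force: [0.3, 0.2, 1.2]
opening: 0.903
finger_force: 0.0
[ 0.58244163 -0.3949474   0.23723883] 0.30590340315497383
shift cm [ 0.03 -0.04  9.68] turn [-0.    -0.001 -0.008] rows>= 2
shift cm [-0.02 -0.15  9.68] turn [-0.    -0.001 -0.004] rows>= 2
```

```bash
python3 -m crank '[[0,-0.1,4,0,0,-0.005],[0,-0.1,7,0,0,-0.005],[0,-0.1,9,0,0,-0.005],[0,-0.1,9.7,0,0,-0.005],[0,-0.1,9.7,0,0,-0.005],[0,-0.1,9.7,0,0,-0.005]]'
python3 -m crank '[[0,0,0,0,0,0],[0,0,0,0,0,0],[0,0,0,0,0,0],[0,0,0,0,0,0],[0,0,0,0,0,0],[0,0,0,0,0,0]]' 0.4 80
python3 -m crank '[[0,0,-1,0,0,0],[0,0,-4,0,0,0],[0,0,-8,0,0,0],[0,0,-10,0,0,0],[0,0,-10,0,0,0],[0,0,-10,0,0,0]]'
python3 - <<'E'
from h import *
held()
go(.6648,-.1217,.10,np.pi/2+.128)
E
```

```text
time: 22.0
eef_pos: [0.5841, -0.3957, 0.0019]
tcp_rot: [0.618, 0.786, -0.0, 0.001]
contact_force: [0.1, 0.4, 0.7]
opening: 0.899
finger_force: 0.0
time: 22.6
eef_pos: [0.5845, -0.3963, 0.0038]
tcp_rot: [0.618, 0.787, -0.0, 0.002]
contact_force: [-1.7, 0.1, 6.1]
opening: 0.69
finger_force: 84.7
time: 23.2
eef_pos: [0.5829, -0.3945, 0.1001]
tcp_rot: [0.618, 0.787, 0.0, -0.0]
contact_force: [0.1, 0.1, -3.5]
opening: 0.683
finger_force: 86.3
top z tool -9.0 far end x 71.6 tilt -0.001 open 0.683 ff 86.3
shift cm [24.48 14.48 -0.12] turn [-0.002 -0.003  0.111] rows>= 6
```

```bash
python3 -m crank '[[5,3,0,0,0,0.111],[10,6,0,0,0,0.111],[14,8.3,0,0,0,0.111],[18,10.7,0,0,0,0.111],[22,13,0,0,0,0.111],[24.4,14.4,0,0,0,0.111],[24.4,14.45,0,0,0,0.111],[24.4,14.45,0,0,0,0.111],[24.4,14.45,0,0,0,0.111]]'
python3 - <<'E'
from h import *
held()
go(.665,-.1225,.0295,np.pi/2+.128)
E
```

```text
time: 24.15
eef_pos: [0.6646, -0.1243, 0.0986]
tcp_rot: [0.661, 0.751, -0.001, -0.001]
contact_force: [-0.5, 0.1, -1.7]
opening: 0.683
finger_force: 86.3
top z tool -8.9 far end x 71.6 tilt -0.001 open 0.683 ff 86.3
shift cm [0.21 0.06 6.96] turn [-0.002 -0.001 -0.001] rows>= 2
```

```bash
python3 -m crank '[[0.15,0.03,2,0,0,0],[0.15,0.03,4,0,0,0],[0.15,0.03,6,0,0,0],[0.15,0.03,6.6,0,0,0],[0.15,0.03,6.6,0,0,0],[0.15,0.03,6.6,0,0,0],[0.15,0.03,6.6,0,0,0]]'
python3 - <<'E'
from h import *
go(.665,-.1225,.0295,np.pi/2+.128)
E
```

```text
time: 24.9
eef_pos: [0.6668, -0.1227, 0.036]
tcp_rot: [0.66, 0.751, 0.001, 0.001]
contact_force: [-0.8, -0.5, -2.5]
opening: 0.681
finger_force: 86.3
shift cm [ 0.05 -0.18  0.65] turn [0.003 0.001 0.   ] rows>= 1
```

```bash
python3 -m crank '[[0.03,-0.13,0.3,0,0,0],[0.03,-0.13,0.5,0,0,0],[0.03,-0.13,0.5,0,0,0],[0.03,-0.13,0.5,0,0,0],[0.03,-0.13,0.5,0,0,0]]'
python3 - <<'E'
from h import *
go(.665,-.1225,.0295,np.pi/2+.128)
E
```

```text
time: 25.4
eef_pos: [0.6648, -0.1219, 0.0298]
tcp_rot: [0.66, 0.751, 0.0, 0.0]
contact_force: [-0.4, 0.2, 0.7]
opening: 0.681
finger_force: 86.7
shift cm [-0.06  0.02  0.03] turn [0.001 0.    0.001] rows>= 1
```

```bash
python3 -m crank '[[0,0,0,0,0,0],[0,0,0,0,0,0],[0,0,0,0,0,0]]' 0.85
python3 -m crank '[[0,0,-2,0,0,0],[0,0,-6,0,0,0],[0,0,-10,0,0,0],[0,0,-10,0,0,0],[0,0,-10,0,0,0]]' 0.9
python3 - <<'E'
from h import *
i,p,d=cam("wrist")
e,f=fit(i,p,L,.026,.038,(.665,-.122),.128,rad=.078,obj=(-20,0));print(e,f)
print([round(world(i,u,v,d=d[v,u])[2],4) for u,v in[(290,170),(340,170),(290,320),(340,320)]])
np.savez("w9.npz",p=p,d=d)
go(.4111,.3355,.10,np.pi/2-.076)
E
```

```text
time: 25.7
eef_pos: [0.6646, -0.1219, 0.0295]
tcp_rot: [0.66, 0.751, 0.0, 0.0]
contact_force: [-0.4, 0.4, -0.1]
opening: 0.846
finger_force: 0.0
time: 26.2
eef_pos: [0.6654, -0.1222, 0.1313]
tcp_rot: [0.66, 0.751, 0.001, 0.002]
contact_force: [-0.9, -0.7, -0.5]
opening: 0.896
finger_force: 0.0
[ 0.69390501 -0.09951385 -0.4348597 ] 1.7490968468096453
[np.float64(0.0377), np.float64(0.0382), np.float64(0.039), np.float64(0.0383)]
shift cm [ 48.59 -19.24   2.92] turn [-0.    -0.     0.205] rows>= 11
```

```bash
python3 -m crank '[[4.6,-1.8,0,0,0,0.1],[9.2,-3.6,0,0,0,0.205],[13.8,-5.5,0,0,0,0.205],[18.4,-7.3,0,0,0,0.205],[23,-9.1,0,0,0,0.205],[27.6,-11,0,0,0,0.205],[32.2,-12.7,0,0,0,0.205],[36.8,-14.6,0,0,0,0.205],[41.4,-16.4,0,0,0,0.205],[46,-18.2,0,0,0,0.205]]'
python3 - <<'E'
from h import *
go(.4111,.3355,.10,np.pi/2-.076)
E
```

```text
time: 27.25
eef_pos: [0.4224, 0.3119, 0.1272]
tcp_rot: [0.734, 0.679, -0.002, -0.001]
contact_force: [0.4, 0.6, 0.7]
opening: 0.896
finger_force: 0.0
shift cm [ 2.27 -1.3   2.72] turn [-0.003  0.002 -0.001] rows>= 1
```

```bash
python3 -m crank '[[2.3,-1.2,2.7,0,0,0],[2.3,-1.2,2.7,0,0,0],[2.3,-1.2,2.7,0,0,0],[2.3,-1.2,2.7,0,0,0]]'
python3 - <<'E'
from h import *
i,p,d=cam("wrist")
e,f=fit(i,p,SH,0,.012,(.4111,.3355),-.076,rad=.06);print(e,f)
go(.4111,.3355,0,np.pi/2-.0759);go(*e[:2],0,np.pi/2+e[2])
i,p,d=cam("top")
g=p.astype(np.float32).mean(2);q=p.copy();q[...,0]=g;q[...,2]=0;q[...,1]=0
for z0,z1 in((.026,.038),): print("long2",fit(i,q,L,z0,z1,(.665,-.122),.128,obj=(120,45)))
E
```

```text
time: 27.65
eef_pos: [0.4151, 0.3341, 0.1019]
tcp_rot: [0.734, 0.679, -0.0, 0.0]
contact_force: [0.9, -0.1, 0.1]
opening: 0.899
finger_force: 0.0
[ 0.41008733  0.33468061 -0.09429018] 0.06492295077651024
shift cm [ 0.1  -0.46 10.25] turn [ 0.     0.    -0.002] rows>= 3
shift cm [ 1.000e-02 -5.600e-01  1.025e+01] turn [0.    0.    0.016] rows>= 3
long2 (array([ 0.6660889 , -0.11844747,  0.12431507]), 0.09226773396917312)
```

```bash
python3 -m crank '[[0.05,-0.45,4,0,0,0.008],[0.05,-0.45,7,0,0,0.008],[0.05,-0.45,9.3,0,0,0.008],[0.05,-0.45,10.2,0,0,0.008],[0.05,-0.45,10.2,0,0,0.008],[0.05,-0.45,10.2,0,0,0.008]]'
python3 -m crank '[[0,0,0,0,0,0],[0,0,0,0,0,0],[0,0,0,0,0,0],[0,0,0,0,0,0],[0,0,0,0,0,0],[0,0,0,0,0,0]]' 0.4 80
python3 -m crank '[[0,0,-1,0,0,0],[0,0,-4,0,0,0],[0,0,-8,0,0,0],[0,0,-10,0,0,0],[0,0,-10,0,0,0],[0,0,-10,0,0,0]]'
python3 - <<'E'
from h import *
held()
go(.5512,-.1363,.10,np.pi/2+.128)
i,p,d=cam("top")
v,u=[int(t) for t in pix(i,[.655,-.122,.038])[::-1]]
c=p[v-50:v+50,u-60:u+60];cv2.imwrite("pics/t2.png",cv2.resize(c,None,fx=6,fy=6,interpolation=cv2.INTER_CUBIC));print(u,v)
def box(sz,z,e):
    c,s=np.cos(e[2]),np.sin(e[2]);return np.array([pix(i,[e[0]+c*a-s*b,e[1]+s*a+c*b,z]) for a,b in [(-sz[0]/2,-sz[1]/2),(sz[0]/2,-sz[1]/2),(sz[0]/2,sz[1]/2),(-sz[0]/2,sz[1]/2)]])
print(np.round(box(L,.038,(.6643,-.1225,.128)),1))
g=p.max(2)
for uu in(u-2,u+2): print(g[v-30:v+30,uu])
E
```

```text
time: 28.35
eef_pos: [0.4117, 0.3359, 0.0016]
tcp_rot: [0.737, 0.676, 0.001, 0.0]
contact_force: [0.6, 0.3, -0.7]
opening: 0.899
finger_force: 0.0
time: 28.95
eef_pos: [0.4118, 0.3365, 0.0027]
tcp_rot: [0.736, 0.677, 0.001, 0.0]
contact_force: [-1.0, -0.6, 5.5]
opening: 0.598
finger_force: 83.3
time: 29.55
eef_pos: [0.41, 0.3356, 0.1004]
tcp_rot: [0.736, 0.677, 0.0, 0.0]
contact_force: [-0.2, -0.1, -1.9]
opening: 0.6
finger_force: 84.0
top z tool -9.8 far end x 51.6 tilt 0.004 open 0.6 ff 84.0
shift cm [-45.78  18.12  -0.07] turn [-0.002  0.001 -0.212] rows>= 10
358 196
[[388.5 202.4]
 [385.5 177.9]
 [328.9 184.2]
 [331.7 208.7]]
[191 191 194 194 193 193 194 194 193 193 193 192 193 192 181 135  80  78
  79  80  79  80  81  81  82  81  81  81  81  82  82  83  82  82  83  84
  84  83  77  70 136 206 210 201 203 206 205 206 213 213 214 215 215 215
 215 216 216 218 217 214]
[191 192 192 192 193 193 193 192 195 195 195 194 193 191 173  99  78  79
  79  80  79  80  81  80  80  82  81  82  82  82  82  83  83  83  82  84
  83  82  71  75 146 207 209 206 205 209 211 212 214 213 212 210 213 214
 214 214 210 214 214 215]
```

```bash
cat >> h.py <<'E'
def dark(i,p,sz,z0,z1,g,yaw):
    q=np.zeros_like(p);q[...,0]=p.max(2);return fit(i,q,sz,z0,z1,g,yaw,obj=(200,80),rad=.5*max(sz)+.004)
E
python3 -m crank '[[-4.6,1.8,0,0,0,-0.1],[-9.2,3.6,0,0,0,-0.212],[-13.8,5.5,0,0,0,-0.212],[-18.4,7.3,0,0,0,-0.212],[-23,9.1,0,0,0,-0.212],[-27.6,11,0,0,0,-0.212],[-32.2,12.7,0,0,0,-0.212],[-36.8,14.6,0,0,0,-0.212],[-41.2,16.3,0,0,0,-0.212],[-45.6,18.1,0,0,0,-0.212]]'
python3 - <<'E'
from h import *
p0=cv2.imread("pics/top0.png")
i,p,d=cam("top");print(dark(i,p0,L,0,.012,(.5834,-.3942),.24))
print("long2 now",dark(i,p,L,.026,.038,(.665,-.122),.128))
held();go(.5512,-.1365,.0285,np.pi/2+.128)
E
python3 -m crank '[[0,0,0,0,0,0]]'
python3 - <<'E'
from h import *
i,p,d,s=held();np.savez("w10.npz",p=p,d=d);go(.5512,-.1365,.0285,np.pi/2+.128)
E
```

```text
time: 30.65
eef_pos: [0.551, -0.1354, 0.0979]
tcp_rot: [0.661, 0.751, -0.001, -0.002]
contact_force: [0.3, 0.6, -1.3]
opening: 0.596
finger_force: 83.9
(array([ 0.58317803, -0.39387049,  0.2380225 ]), 0.018013245033112583)
long2 now (array([ 0.66331111, -0.11978569,  0.09295979]), 0.7371282922684792)
top z tool -9.8 far end x 51.7 tilt 0.007 open 0.595 ff 83.9
shift cm [ 0.29 -0.14  7.05] turn [-0.     0.001 -0.006] rows>= 2
time: 30.85
eef_pos: [0.551, -0.1345, 0.0981]
tcp_rot: [0.662, 0.75, -0.0, -0.002]
contact_force: [-0.1, -0.7, -2.3]
opening: 0.596
finger_force: 83.9
top z tool -9.9 far end x 51.6 tilt 0.007 open 0.596 ff 83.9
shift cm [-0.34  0.03  6.97] turn [-0.004 -0.003 -0.001] rows>= 2
```

```bash
python3 -m crank '[[0,0,0,0,0,0],[0,0,0,0,0,0],[0,0,0,0,0,0],[0,0,0,0,0,0]]'
python3 - <<'E'
from h import *
go(.5512,-.1363,.0285,np.pi/2+.128)
i,p,d=cam("wrist");go(.5512,-.1363,.0285,np.pi/2+.128)
i,p,d=cam("wrist");go(.5512,-.1363,.0285,np.pi/2+.128)
E
```

```text
time: 31.3
eef_pos: [0.5522, -0.1332, 0.1005]
tcp_rot: [0.66, 0.751, 0.0, 0.0]
contact_force: [-0.0, -0.5, -0.8]
opening: 0.6
finger_force: 83.9
shift cm [-0.29 -0.14  7.2 ] turn [0.    0.    0.001] rows>= 2
shift cm [-0.28 -0.14  7.2 ] turn [0. 0. 0.] rows>= 2
shift cm [-0.26 -0.14  7.2 ] turn [0. 0. 0.] rows>= 2
```

```bash
python3 -m crank '[[-0.27,-0.14,3,0,0,0],[-0.27,-0.14,5,0,0,0],[-0.27,-0.14,6.2,0,0,0],[-0.27,-0.14,6.7,0,0,0],[-0.27,-0.14,6.7,0,0,0],[-0.27,-0.14,6.7,0,0,0],[-0.27,-0.14,6.7,0,0,0],[-0.27,-0.14,6.7,0,0,0],[-0.27,-0.14,6.7,0,0,0]]'
python3 - <<'E'
from h import *
go(.5512,-.1363,.0285,np.pi/2+.128)
E
```

```text
time: 32.3
eef_pos: [0.5516, -0.137, 0.034]
tcp_rot: [0.661, 0.751, 0.0, 0.001]
contact_force: [0.9, -0.7, -1.5]
opening: 0.603
finger_force: 83.9
shift cm [ 0.07 -0.03  0.55] turn [ 0.001  0.001 -0.001] rows>= 1
```

```bash
python3 -m crank '[[0.05,0,0.3,0,0,0],[0.05,0,0.5,0,0,0],[0.05,0,0.5,0,0,0],[0.05,0,0.5,0,0,0],[0.05,0,0.5,0,0,0]]'
python3 -m crank '[[0,0,0,0,0,0],[0,0,0,0,0,0],[0,0,0,0,0,0]]' 0.85
python3 -m crank '[[0,0,-2,0,0,0],[0,0,-6,0,0,0],[0,0,-10,0,0,0],[0,0,-13,0,0,0],[0,0,-13,0,0,0],[0,0,-13,0,0,0],[0,0,-13,0,0,0],[0,0,-13,0,0,0]]' 0.9
python3 - <<'E'
from h import *
i,p,d=cam("wrist");np.savez("w11.npz",p=p,d=d);cv2.imwrite("pics/w11.png",p)
print("short2",dark(i,p,SH,.026,.038,(.551,-.1365),.128));print("long2",dark(i,p,L,.026,.038,(.665,-.122),.128))
go(.5955,.137,.12,.0078)
E
```

```text
time: 32.8
eef_pos: [0.5511, -0.1363, 0.0287]
tcp_rot: [0.661, 0.751, 0.0, -0.0]
contact_force: [-2.9, 1.5, 5.0]
opening: 0.6
finger_force: 84.6
time: 33.1
eef_pos: [0.5511, -0.1364, 0.0281]
tcp_rot: [0.661, 0.751, 0.0, 0.0]
contact_force: [-0.7, -0.1, 1.2]
opening: 0.851
finger_force: 0.0
time: 33.9
eef_pos: [0.55, -0.1358, 0.1562]
tcp_rot: [0.661, 0.751, -0.001, -0.002]
contact_force: [-0.4, -0.4, 0.4]
opening: 0.9
finger_force: 0.0
short2 (array([ 0.5512597 , -0.13803407,  0.12050814]), 0.2746607110588039)
long2 (array([ 0.66313259, -0.12059926,  0.1263153 ]), 0.5516534359737215)
shift cm [26.48  7.98  3.66] turn [-4.00e-03  1.00e-03  1.69e+00] rows>= 12
```

View pics/w11.png

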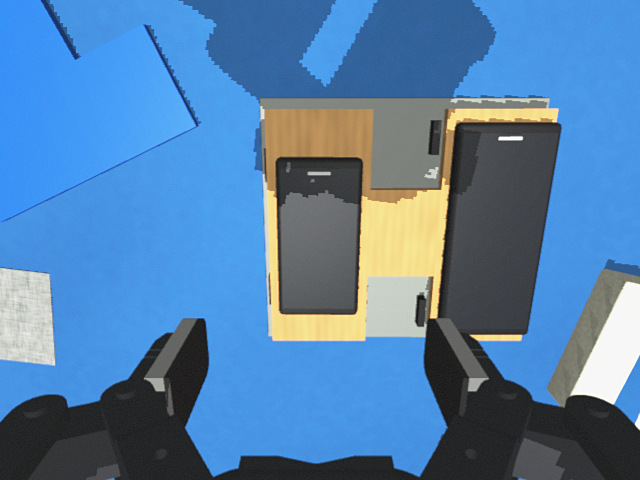

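The wrist view shows both second-layer phones lying flat and aligned on board A: the short at (319,236) and the long at (500,228). Next is the second board. I'll check alignment from the top camera once the arm is clear.

```bash
python3 -m crank '[[5,1.5,0,0,0,0.1],[10,3,0,0,0,0.25],[26.5,8,3.5,0,0,1.69],[26.5,8,3.5,0,0,1.69],[26.5,8,3.5,0,0,1.69],[26.5,8,3.5,0,0,1.69],[26.5,8,3.5,0,0,1.69],[26.5,8,3.5,0,0,1.69],[26.5,8,3.5,0,0,1.69],[26.5,8,3.5,0,0,1.69]]'
python3 - <<'E'
from h import *
i,p,d=cam("top")
print("long2",dark(i,p,L,.026,.038,(.664,-.122),.128));print("short2",dark(i,p,SH,.026,.038,(.551,-.137),.128))
print("board",fit(i,p,BD,.018,.026,(.608,-.129),.128,N,obj=(0,-80)));np.savez("t3.npz",p=p,d=d)
go(.5955,.137,.12,.0078)
E
```

```text
time: 34.95
eef_pos: [0.5961, 0.137, 0.1219]
tcp_rot: [0.99, 0.142, -0.001, -0.0]
contact_force: [-0.1, 0.1, -0.3]
opening: 0.903
finger_force: 0.0
long2 (array([ 0.66559259, -0.11933288,  0.12727668]), 0.09886044731694872)
short2 (array([ 0.55209267, -0.13666441,  0.13299972]), 0.08578637510513036)
board (array([ 0.6078374 , -0.12859152,  0.12809099]), 0.589873782675551)
shift cm [-0.05 -0.03  0.19] turn [-0.     0.002  0.274] rows>= 2
```

```bash
python3 -m crank '[[0,0,0.2,0,0,0.14],[0,0,0.2,0,0,0.274],[0,0,0.2,0,0,0.274],[0,0,0.2,0,0,0.274],[0,0,0.2,0,0,0.274],[0,0,0.2,0,0,0.274],[0,0,0.2,0,0,0.274]]'
python3 - <<'E'
from h import *
i=ctrl.camera_info("wrist");s=ctrl.get_state();Q=R.from_quat(s["tcp_rot"]).as_matrix()
Oc=Q.T@ori(i);tc=Q.T@(np.array(i["origin"])-s["eef_pos"])
# camera at w11
q=np.array([.661,.751,-.001,-.002]);Q1=R.from_quat(q/np.linalg.norm(q)).as_matrix();e1=np.array([.55,-.1358,.1562])
j=dict(K=i["K"],k1=i["k1"],origin=e1+Q1@tc,orientation=Q1@Oc)
p=np.load("w11.npz")["p"].astype(int)
g=p.max(2);h=p[...,2]-p[...,0]
for u in(480,500,520): print(u,"phone rows",[v for v in range(100,340) if (g[v,u]<110)!=(g[v+1,u]<110)],"board rows",[v for v in range(90,370) if (h[v,u]>30)!=(h[v+1,u]>30)][:3],[v for v in range(90,370) if (h[v,u]>30)!=(h[v+1,u]>30)][-3:])
for u in(300,320,340): print(u,"phone rows",[v for v in range(110,345) if (g[v,u]<110)!=(g[v+1,u]<110)],"board",[v for v in range(90,370) if (h[v,u]>30)!=(h[v+1,u]>30)])
c,s_=np.cos(.128),np.sin(.128)
def rel(u,v,z):
    w=world(j,u,v,z=z)-[.6078,-.1286,0];return np.round(np.array([c*w[0]+s_*w[1],-s_*w[0]+c*w[1]])*1000,1)
for n,u,v,z in[("Lfar",500,123.5,.038),("Lnear",500,333,.038),("boardfarL",500,109,.026),("Sfar",319,157.5,.038),("Snear",319,313.5,.038),("bfarS",319,109,.026),("bnearS",319,340,.026),("Lleft",452,230,.038),("Lright",546,230,.038),("Sleft",279,235,.038),("Sright",359,235,.038),("bleft",270,335,.026)]: print(n,rel(u,v,z))
go(.5955,.137,.12,.0078)
i2,p2,d2=cam("wrist");np.savez("w12.npz",p=p2,d=d2)
P=p2.astype(int);h=P[...,2]-P[...,0]>20
for u in(220,300,340,420): print(u,[v for v in range(30,470) if h[v,u]!=h[v+1,u]])
for v in(150,190,240,270,310): print("row",v,[u for u in range(120,520) if h[v,u]!=h[v,u+1]])
E
```

```text
time: 35.7
eef_pos: [0.5968, 0.1367, 0.1213]
tcp_rot: [1.0, 0.009, -0.0, -0.0]
contact_force: [-0.0, 0.2, 0.5]
opening: 0.899
finger_force: 0.0
480 phone rows [121, 333] board rows [107, 122, 333] [122, 333, 340]
500 phone rows [121, 135, 140, 333] board rows [107, 122, 333] [122, 333, 340]
520 phone rows [121, 135, 140, 333] board rows [107, 122, 333] [122, 333, 339]
300 phone rows [156, 193, 237, 238, 249, 252, 255, 258, 259, 261, 262, 313] board [108, 157, 313, 340]
320 phone rows [156, 171, 174, 192, 235, 236, 242, 243, 244, 249, 250, 313] board [108, 157, 313, 340]
340 phone rows [156, 199, 221, 222, 224, 225, 227, 228, 229, 230, 233, 237, 238, 313] board [108, 157, 313, 340]
Lfar [50.  70.7]
Lnear [ 67.8 -68.1]
boardfarL [53.8 79. ]
Sfar [-57.1  51. ]
Snear [-57.  -53.4]
bfarS [-57.1  79.1]
bnearS [-56.9 -80.6]
Lleft [27.8  5.5]
Lright [87.6  5.4]
Sleft [-82.7   2.1]
Sright [-31.4   2.1]
bleft [-92.4 -76.6]
shift cm [-0.12 -0.03  0.13] turn [-0.     0.     0.011] rows>= 1
220 [88, 213, 283, 383]
300 [89, 383]
340 [90, 384]
420 [91, 216, 285, 385]
row 150 [169, 463]
row 190 [173, 458]
row 240 [264, 366]
row 270 [264, 365]
row 310 [184, 445]
```

```bash
python3 - <<'E'
from h import *
i=ctrl.camera_info("wrist");s=ctrl.get_state();Q=R.from_quat(s["tcp_rot"]).as_matrix()
Oc=Q.T@ori(i);tc=Q.T@(np.array(i["origin"])-s["eef_pos"])
for n,e1,u in(("w4",[.6674,-.1222,.1018],310),("w6",[.551,-.1361,.1088],314)):
    q=np.array([.66,.751,.001,.002]);Q1=R.from_quat(q/np.linalg.norm(q)).as_matrix();e1=np.array(e1)
    j=dict(K=i["K"],k1=i["k1"],origin=e1+Q1@tc,orientation=Q1@Oc)
    g=cv2.imread(f"pics/{n}.png").max(2).astype(int)
    print(n,g[100:180:1,u].tolist() if n=="w6" else g[100:135,u].tolist(),g[325:380,u].tolist())
    f=lambda v,z:np.round((Q1.T@(world(j,u,v,z=z)-e1))[0]*1000,1)
    for v in(117.5,123,360,150.5,153,162,334,340,344,364): print(v,f(v,.015),f(v,.018),f(v,.006))
E
```

```text
w4 [163, 165, 164, 115, 100, 102, 99, 103, 57, 36, 41, 40, 41, 41, 46, 41, 42, 45, 83, 97, 104, 101, 60, 29, 26, 29, 30, 39, 37, 43, 42, 39, 40, 38, 37] [62, 62, 62, 66, 62, 60, 62, 60, 64, 61, 65, 64, 62, 59, 61, 59, 61, 62, 59, 59, 56, 63, 60, 64, 57, 61, 60, 57, 57, 54, 46, 45, 47, 40, 42, 39, 21, 20, 22, 20, 30, 47, 45, 47, 44, 42, 45, 94, 144, 151, 146, 174, 178, 179, 178]
117.5 74.2 74.2 74.1
123 71.5 71.5 71.2
360 -70.2 -68.2 -75.9
150.5 57.4 57.7 56.7
153 56.1 56.4 55.3
162 51.4 51.7 50.4
334 -52.0 -50.3 -57.1
340 -56.1 -54.4 -61.3
344 -58.9 -57.1 -64.2
364 -73.0 -71.1 -78.9
w6 [143, 144, 142, 142, 143, 139, 141, 141, 143, 141, 146, 143, 143, 141, 143, 142, 141, 141, 143, 143, 143, 144, 143, 145, 142, 143, 143, 143, 143, 141, 145, 143, 143, 143, 142, 144, 142, 141, 143, 140, 142, 141, 144, 146, 74, 43, 58, 61, 60, 58, 60, 58, 56, 59, 97, 140, 143, 143, 143, 141, 145, 103, 52, 27, 32, 37, 43, 51, 53, 59, 54, 55, 57, 58, 60, 65, 61, 73, 169, 201] [95, 93, 95, 81, 72, 74, 72, 69, 62, 38, 29, 61, 75, 74, 74, 73, 64, 80, 178, 222, 221, 218, 217, 219, 218, 217, 217, 217, 218, 217, 217, 215, 216, 215, 217, 216, 216, 217, 219, 217, 217, 215, 216, 215, 218, 219, 234, 238, 237, 235, 236, 235, 235, 234, 234]
117.5 74.1 74.1 74.0
123 71.3 71.4 71.1
360 -74.7 -72.7 -80.4
150.5 56.8 57.1 56.1
153 55.5 55.8 54.7
162 50.6 51.0 49.6
334 -55.9 -54.3 -61.0
340 -60.2 -58.4 -65.4
344 -63.0 -61.3 -68.4
364 -77.6 -75.6 -83.5
```

```bash
python3 - <<'E'
from h import *
s=ctrl.get_state();Q=R.from_quat(s["tcp_rot"]);i=ctrl.camera_info("wrist")
f=lambda u,v:(Q.inv().apply(world(i,u,v,z=.028)-s["eef_pos"])*1000)[:2]
for n,(u,v),t in[("far",(220.5,88.5),90),("far",(420,91.5),90),("nf",(220,213.5),23),("nf",(420,216.5),23),("nn",(220,283.5),-23),("nn",(420,285.5),-23),("near",(300,383.5),-90)]: print(n,np.round(f(u,v)[0]-t,1))
for v,a,b,t in[(150,169.5,463.5,80),(190,173.5,458.5,80),(240,264.5,366.5,30),(270,264.5,365.5,30)]: print(v,np.round(f(a,v)[1]+t,1),np.round(f(b,v)[1]-t,1))
go(.5955,.137,.0165,.0078)
E
```

```text
far -1.3
far -2.9
nf -1.3
nf -3.2
nn 1.5
nn 0.1
near -1.8
150 -0.2 0.3
190 -0.3 -0.2
240 -0.2 -0.8
270 -0.9 -0.8
shift cm [-0.13 -0.03 10.49] turn [-0.   -0.    0.01] rows>= 3
```

```bash
python3 -m crank '[[-0.16,-0.04,3,0,0,0.012],[-0.16,-0.04,6,0,0,0.012],[-0.16,-0.04,9,0,0,0.012],[-0.16,-0.04,10.4,0,0,0.012],[-0.16,-0.04,10.4,0,0,0.012],[-0.16,-0.04,10.4,0,0,0.012],[-0.16,-0.04,10.4,0,0,0.012]]' 0.9
python3 -m crank '[[0,0,0,0,0,0],[0,0,0,0,0,0],[0,0,0,0,0,0],[0,0,0,0,0,0],[0,0,0,0,0,0],[0,0,0,0,0,0]]' 0.4 80
python3 -m crank '[[0,0,-0.5,0,0,0],[0,0,-2,0,0,0],[0,0,-5,0,0,0],[0,0,-9,0,0,0],[0,0,-9,0,0,0],[0,0,-9,0,0,0],[0,0,-9,0,0,0],[0,0,-9,0,0,0]]'
python3 - <<'E'
from h import *
held()
go(.609,-.1288,.105,.128)
E
```

```text
time: 36.45
eef_pos: [0.5968, 0.1372, 0.0194]
tcp_rot: [1.0, 0.003, 0.002, -0.0]
contact_force: [1.1, 0.0, 0.1]
opening: 0.903
finger_force: 0.0
time: 37.05
eef_pos: [0.5967, 0.1372, 0.0201]
tcp_rot: [1.0, 0.003, 0.002, -0.0]
contact_force: [-2.6, -0.2, 6.3]
opening: 0.66
finger_force: 83.3
time: 37.85
eef_pos: [0.5938, 0.137, 0.1056]
tcp_rot: [1.0, 0.003, -0.002, 0.0]
contact_force: [0.6, -0.3, -1.8]
opening: 0.659
finger_force: 84.9
top z tool -7.9 far end x 87.2 tilt 0.002 open 0.659 ff 84.9
shift cm [ 1.37 26.59  0.06] turn [-0.     0.003 -0.123] rows>= 6
```

```bash
python3 -m crank '[[1.4,5,0,0,0,-0.06],[1.4,10,0,0,0,-0.123],[1.4,15,0,0,0,-0.123],[1.4,20,0,0,0,-0.123],[1.4,24,0,0,0,-0.123],[1.45,26.6,0,0,0,-0.123],[1.45,26.6,0,0,0,-0.123],[1.45,26.6,0,0,0,-0.123],[1.45,26.6,0,0,0,-0.123],[1.45,26.6,0,0,0,-0.123]]'
python3 -m crank '[[0,0,2,0,0,0],[0,0,4,0,0,0],[0,0,5,0,0,0],[0,0,5,0,0,0],[0,0,5,0,0,0],[0,0,5,0,0,0],[0,0,5,0,0,0]]'
python3 - <<'E'
from h import *
held()
go(.610,-.1293,.038,.128)
E
```

```text
time: 38.9
eef_pos: [0.6109, -0.1273, 0.1069]
tcp_rot: [0.998, 0.065, -0.0, -0.0]
contact_force: [-0.3, 0.5, -1.0]
opening: 0.66
finger_force: 85.0
time: 39.6
eef_pos: [0.6119, -0.1291, 0.0586]
tcp_rot: [0.998, 0.064, 0.001, 0.0]
contact_force: [1.1, 0.2, -0.3]
opening: 0.661
finger_force: 85.0
top z tool -7.9 far end x 87.3 tilt 0.001 open 0.661 ff 85.0
shift cm [-0.18 -0.    2.04] turn [ 0.001 -0.002  0.   ] rows>= 1
```

```bash
python3 -m crank '[[-0.18,0,0.8,0,0,0],[-0.18,0,1.5,0,0,0],[-0.18,0,1.9,0,0,0],[-0.18,0,1.95,0,0,0],[-0.18,0,1.95,0,0,0],[-0.18,0,1.95,0,0,0]]'
python3 - <<'E'
from h import *
go(.610,-.1293,.038,.128)
E
```

```text
time: 40.25
eef_pos: [0.6086, -0.1289, 0.0382]
tcp_rot: [0.998, 0.064, -0.001, -0.0]
contact_force: [-3.5, 1.9, 5.5]
opening: 0.655
finger_force: 85.9
shift cm [0.14 0.05 0.02] turn [-0.001  0.003  0.   ] rows>= 1
```

```bash
python3 -m crank '[[0.1,0,-0.05,0,0,0],[0.1,0,-0.05,0,0,0],[0.1,0,-0.05,0,0,0]]'
python3 -m crank '[[0,0,0,0,0,0],[0,0,0,0,0,0],[0,0,0,0,0,0]]' 0.85
python3 -m crank '[[0,0,-2,0,0,0],[0,0,-6,0,0,0],[0,0,-10,0,0,0],[0,0,-10,0,0,0],[0,0,-10,0,0,0],[0,0,-10,0,0,0]]' 0.9
python3 - <<'E'
from h import *
i,p,d=cam("wrist");np.savez("w13.npz",p=p,d=d)
print([round(world(i,u,v,d=d[v,u])[2],4) for u,v in[(240,150),(400,150),(270,350),(370,350),(316,270)]])
i,p,d=cam("top");q=cv2.imread("pics/top0.png")
e=min((fit(i,p,PK,0,.01,(.4364,.1957),y) for y in(-.6,-.38)),key=lambda e:e[1]);print("pack",e)
go(.4364,.1957,.1,np.pi/2*0-.3845)
go(.4364,.1957,.1,np.pi-.3845)
print(ctrl.get_state()["qpos"])
E
```

```text
time: 40.55
eef_pos: [0.6103, -0.1289, 0.0382]
tcp_rot: [0.998, 0.064, -0.0, -0.0]
contact_force: [-1.4, -0.3, 2.3]
opening: 0.662
finger_force: 85.4
time: 40.85
eef_pos: [0.6103, -0.1289, 0.0381]
tcp_rot: [0.998, 0.064, 0.0, -0.0]
contact_force: [0.1, -0.1, -0.1]
opening: 0.852
finger_force: 0.0
time: 41.45
eef_pos: [0.6093, -0.1286, 0.1368]
tcp_rot: [0.998, 0.064, -0.001, -0.001]
contact_force: [0.0, -0.4, 0.7]
opening: 0.901
finger_force: 0.0
[np.float64(0.0473), np.float64(0.0462), np.float64(0.0455), np.float64(0.045), np.float64(0.045)]
pack (array([ 0.44698815,  0.219558  , -0.35007814]), 0.6157466293563979)
shift cm [-12.96 -34.35   3.72] turn [-0.001  0.004  0.513] rows>= 8
shift cm [-12.96 -34.35   3.72] turn [-5.000e-03 -1.000e-03 -2.629e+00] rows>= 18
[-3.70725219e-01  2.66480255e-01  1.78355352e+00  4.39328834e-05
  1.09537046e+00  1.07177066e+00]
```

The pack appears to have moved, since the fit at its old spot fails. I'll search for it.

```bash
python3 - <<'E'
from h import *
i,p,d=cam("top")
m=((p.min(2)>150)).astype(np.uint8)
n,l,st,c=cv2.connectedComponentsWithStats(m)
for k in range(1,n):
    if 80<st[k,4]<1500:
        u,v=c[k];w=world(i,u,v,d=d[int(v),int(u)]);print(np.round(c[k]),st[k,4],np.round(w,3))
def tryfit(g): return min((fit(i,p,PK,0,.01,g,y) for y in(-.9,-.4,0,.5,1,1.6)),key=lambda e:e[1])
for k in range(1,n):
    if 200<st[k,4]<700:
        u,v=c[k];w=world(i,u,v,d=d[int(v),int(u)])
        if .003<w[2]<.016: print(tryfit(tuple(w[:2])))
print("boardB",fit(i,p,BD,.038,.046,(.608,-.129),.128,N,obj=(0,-80)))
E
```

```text
[389. 150.] 575 [ 0.778 -0.198  0.027]
[437. 181.] 82 [ 0.706 -0.327  0.001]
[255. 221.] 1469 [0.594 0.139 0.007]
[220. 280.] 418 [0.443 0.223 0.005]
[223. 315.] 176 [ 0.355  0.215 -0.004]
[403. 338.] 585 [ 0.306 -0.241  0.003]
[257. 361.] 97 [ 0.24   0.125 -0.001]
[249. 386.] 281 [ 0.178  0.143 -0.004]
(array([0.44631612, 0.22112093, 2.75981807]), 0.018471337579617834)
boardB (array([ 0.61116667, -0.12805556,  0.13522222]), 0.9343351491890554)
```

```bash
python3 - <<'E'
from h import *
go(.4463,.2211,.1,-.3818)
E
```

```text
shift cm [-11.67 -36.75   3.72] turn [-0.001  0.004  0.51 ] rows>= 8
```

```bash
python3 -m crank '[[-11.7,-36.7,2.5,0,0,0.51],[-11.7,-36.7,2.5,0,0,0.51],[-11.7,-36.7,2.5,0,0,0.51],[-11.7,-36.7,2.5,0,0,0.51],[-11.7,-36.7,2.5,0,0,0.51],[-11.7,-36.7,2.5,0,0,0.51],[-11.7,-36.7,2.5,0,0,0.51],[-11.7,-36.7,2.5,0,0,0.51],[-11.7,-36.7,2.5,0,0,0.51],[-11.7,-36.7,2.5,0,0,0.51]]'
python3 -m crank '[[0,0,0,0,0,0],[0,0,0,0,0,0],[0,0,0,0,0,0],[0,0,0,0,0,0]]'
python3 - <<'E'
from h import *
i,p,d=cam("wrist");e=fit(i,p,PK,0,.01,(.4463,.2211),-.3818);print(e)
go(.4463,.2211,0,-.3818);go(e[0][0],e[0][1],0,e[0][2])
i,p,d=cam("top");print("boardB",fit(i,p,BD,.038,.046,(.608,-.129),.128,N,obj=(0,-80)),"pack",fit(i,p,PK,0,.01,(.4463,.2211),-.3818))
E
```

```text
time: 42.6
eef_pos: [0.4465, 0.2205, 0.1125]
tcp_rot: [0.982, -0.189, -0.001, 0.0]
contact_force: [0.8, -0.6, -0.5]
opening: 0.899
finger_force: 0.0
time: 43.0
eef_pos: [0.4477, 0.2194, 0.1134]
tcp_rot: [0.982, -0.19, 0.0, 0.0]
contact_force: [0.3, 0.8, 0.1]
opening: 0.899
finger_force: 0.0
(array([ 0.44583553,  0.22086513, -0.38356424]), 0.153057910292637)
shift cm [-0.18 -0.1  11.34] turn [-0.    -0.    -0.001] rows>= 3
shift cm [-0.22 -0.06 11.34] turn [-0.    -0.     0.001] rows>= 3
boardB (array([ 0.60777006, -0.12830351,  0.13023988]), 0.01918006753110594) pack (array([ 0.44531696,  0.22198507, -0.39610279]), 1.0550296604821405)
```

Board B is within 1.5 mm of centre, flat and square. Now I'll pick the pack.

```bash
python3 -m crank '[[-0.2,-0.08,4,0,0,0],[-0.2,-0.08,8,0,0,0],[-0.2,-0.08,10.5,0,0,0],[-0.2,-0.08,11.3,0,0,0],[-0.2,-0.08,11.3,0,0,0],[-0.2,-0.08,11.3,0,0,0],[-0.2,-0.08,11.3,0,0,0]]'
python3 -m crank '[[0,0,0,0,0,0],[0,0,0,0,0,0],[0,0,0,0,0,0],[0,0,0,0,0,0],[0,0,0,0,0,0],[0,0,0,0,0,0]]' 0.3 60
python3 -m crank '[[0,0,-1,0,0,0],[0,0,-5,0,0,0],[0,0,-10,0,0,0],[0,0,-13,0,0,0],[0,0,-13,0,0,0],[0,0,-13,0,0,0],[0,0,-13,0,0,0]]'
python3 - <<'E'
from h import *
held()
go(.6623,-.1212,.13,.13+np.pi/2)
E
```

```text
time: 43.8
eef_pos: [0.4474, 0.222, 0.0022]
tcp_rot: [0.982, -0.19, 0.002, -0.001]
contact_force: [0.5, -0.1, 0.2]
opening: 0.895
finger_force: 0.0
time: 44.4
eef_pos: [0.4468, 0.2219, 0.0017]
tcp_rot: [0.982, -0.19, 0.001, -0.0]
contact_force: [-0.8, -0.9, 5.4]
opening: 0.495
finger_force: 61.4
time: 45.1
eef_pos: [0.4442, 0.2212, 0.1286]
tcp_rot: [0.982, -0.19, -0.002, 0.001]
contact_force: [-0.8, 0.5, -0.3]
opening: 0.487
finger_force: 61.1
top z tool -8.2 far end x 32.9 tilt 0.003 open 0.487 ff 61.1
shift cm [33.   23.64 -0.23] turn [-2.000e-03  5.000e-03 -2.083e+00] rows>= 14
```

```bash
python3 -m crank '[[3.3,2.4,0,0,0,-0.14],[6.6,4.7,0,0,0,-0.28],[9.9,7.1,0,0,0,-0.42],[13.2,9.5,0,0,0,-0.56],[16.5,11.8,0,0,0,-0.7],[19.8,14.2,0,0,0,-0.84],[23.1,16.6,0,0,0,-0.98],[26.4,19,0,0,0,-1.12],[29.7,21.3,0,0,0,-1.26],[33,23.6,0,0,0,-1.4]]'
python3 -m crank '[[0,0,0,0,0,-0.14],[0,0,0,0,0,-0.28],[0,0,0,0,0,-0.42],[0,0,0,0,0,-0.56],[0,0,0,0,0,-0.683],[0,0,0,0,0,-0.683],[0,0,0,0,0,-0.683],[0,0,0,0,0,-0.683],[0,0,0,0,0,-0.683],[0,0,0,0,0,-0.683]]'
python3 - <<'E'
from h import *
held()
go(.6623,-.1212,.0485,.13+np.pi/2)
E
```

```text
time: 46.15
eef_pos: [0.6635, -0.1216, 0.1274]
tcp_rot: [0.872, 0.49, -0.001, -0.002]
contact_force: [0.0, 0.8, -0.9]
opening: 0.487
finger_force: 61.1
time: 47.15
eef_pos: [0.664, -0.1204, 0.1303]
tcp_rot: [0.66, 0.752, -0.0, -0.0]
contact_force: [0.5, -0.6, -0.7]
opening: 0.493
finger_force: 61.2
top z tool -8.3 far end x 33.7 tilt 0.001 open 0.493 ff 61.2
shift cm [-0.06 -0.19  8.18] turn [0. 0. 0.] rows>= 2
```

```bash
python3 -m crank '[[-0.05,-0.19,3,0,0,0],[-0.05,-0.19,6,0,0,0],[-0.05,-0.19,7.5,0,0,0],[-0.05,-0.19,7.9,0,0,0],[-0.05,-0.19,7.9,0,0,0],[-0.05,-0.19,7.9,0,0,0],[-0.05,-0.19,7.9,0,0,0]]'
python3 - <<'E'
from h import *
go(.6623,-.1212,.0485,.13+np.pi/2)
E
```

```text
time: 47.9
eef_pos: [0.6636, -0.1215, 0.0534]
tcp_rot: [0.659, 0.752, 0.001, 0.002]
contact_force: [0.3, -0.5, -0.2]
opening: 0.489
finger_force: 61.2
shift cm [ 0.05 -0.12  0.49] turn [0.003 0.002 0.001] rows>= 1
```

```bash
python3 -m crank '[[0,-0.05,0.3,0,0,0],[0,-0.05,0.42,0,0,0],[0,-0.05,0.42,0,0,0],[0,-0.05,0.42,0,0,0],[0,-0.05,0.42,0,0,0]]'
python3 -m crank '[[0,0,0,0,0,0],[0,0,0,0,0,0],[0,0,0,0,0,0],[0,0,0,0,0,0]]' 0.8
python3 -m crank '[[0,0,-2,0,0,0],[0,0,-6,0,0,0],[0,0,-11,0,0,0],[0,0,-13,0,0,0],[0,0,-13,0,0,0],[0,0,-13,0,0,0]]'
python3 -m crank '[[-5,0,-3,0,0,0],[-10,-2,-3,0,0,0],[-15,-4,-3,0,0,0],[-20,-5,-3,0,0,0],[-25,-5,-3,0,0,0],[-30,-5,-3,0,0,0],[-30,-5,-3,0,0,0],[-30,-5,-3,0,0,0],[-30,-5,-3,0,0,0]]'
python3 - <<'E'
from h import *
i,p,d=cam("top");np.savez("t9.npz",p=p,d=d)
q=np.zeros_like(p);q[...,2]=p.min(2)   # B-R -> -min: pack bright in all channels
v,u=[int(t) for t in pix(i,[.6623,-.1212,.056])[::-1]]
print(p[v,u],[p[int(b),int(a)].tolist() for a,b in[pix(i,[.665,-.066,.046]),pix(i,[.56,-.13,.046])]])
print("pack",fit(i,q,PK,.046,.056,(.6623,-.1212),.13+np.pi/2,obj=(-120,-220),rad=.04))
bw=p.copy()
print("board",fit(i,p,BD,.038,.046,(.608,-.129),.128,N,obj=(0,-80)),"tray",fit(i,p,TR,0,.006,(.608,-.129),.128,obj=(100,0)))
for x,y in[(.6623,-.1212),(.65,-.145),(.674,-.1),(.665,-.066),(.66,-.18),(.55,-.09),(.545,-.19),(.56,-.137),(.608,-.129)]:
    v,u=[int(round(t)) for t in pix(i,[x,y,.046])[::-1]];print((x,y),round(np.median([world(i,a,b,d=d[b,a])[2] for a in range(u-2,u+3) for b in range(v-2,v+3)]),4))
E
```

```text
time: 48.4
eef_pos: [0.662, -0.1213, 0.0477]
tcp_rot: [0.659, 0.752, 0.0, 0.0]
contact_force: [-0.1, 0.8, 2.8]
opening: 0.49
finger_force: 61.6
time: 48.8
eef_pos: [0.6616, -0.1211, 0.0468]
tcp_rot: [0.659, 0.752, -0.0, -0.0]
contact_force: [-0.3, -1.1, 0.5]
opening: 0.798
finger_force: 0.0
time: 49.4
eef_pos: [0.6615, -0.1211, 0.1768]
tcp_rot: [0.659, 0.752, -0.0, -0.0]
contact_force: [-0.1, 0.2, 0.0]
opening: 0.797
finger_force: 0.0
time: 50.3
eef_pos: [0.6507, -0.4236, 0.2045]
tcp_rot: [0.659, 0.752, 0.0, -0.002]
contact_force: [-0.9, 0.8, 0.5]
opening: 0.797
finger_force: 0.0
[237 234 231] [[114, 167, 213], [70, 99, 124]]
pack (array([ 0.6629533 , -0.12219492,  1.71384335]), 0.15835777126099707)
board (array([ 0.60845097, -0.12820382,  0.12505366]), 0.14119519204029293) tray (array([ 0.60834433, -0.1292187 ,  0.12871549]), 0.08996351028621997)
(0.6623, -0.1212) 0.0561
(0.65, -0.145) 0.0555
(0.674, -0.1) 0.0567
(0.665, -0.066) 0.0452
(0.66, -0.18) 0.046
(0.55, -0.09) 0.0462
(0.545, -0.19) 0.0457
(0.56, -0.137) 0.0452
(0.608, -0.129) 0.046
```

```bash
python3 -c "
from plant import ctrl
print(ctrl.sign_off())"
```

```text
the job is handed in; nothing more can be done
None
```

The job is handed in, in the order asked and at about 50 s of robot time: two layers of phones in the tray, each under its board, with the only battery pack I could find lying flat on the upper board; last measurements put both boards level and within about 1.5 mm of tray centre, and the upper phones within about 2 mm of those below.

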